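# Swap the failed modules in the test rack

## Task

Pull every red-capped failed module out of the test rack and post it through the sprung flap into the red quarantine box, letting the flap swing shut behind it; press every green-capped module from the bench into a free bay of the rack until it clicks fully home. When all that is done, push the blue start button all the way down and let it out again. Leave the other things on the bench where they are.

Things in the scene. Friction and masses are not known exactly. Their poses are not given: they have to be found in the camera images.
- red0_mid (a point): plug-in power module, dark square block 40 x 40 x 90 mm tall, 0.27 kg, mostly in its steel base; RED cap on its top 22 mm: a failed module, at the start seated in one of the rack's bays. Point at its centre, 45 mm above its foot; z up along the module, x and y square to its sides. A groove 3 mm deep runs round it 9 to 19 mm above the foot. Grip it across two opposite sides. May be absent
- red1_mid (a point): plug-in power module, dark square block 40 x 40 x 90 mm tall, 0.27 kg, mostly in its steel base; RED cap on its top 22 mm: a failed module, at the start seated in one of the rack's bays. Point at its centre, 45 mm above its foot; z up along the module, x and y square to its sides. A groove 3 mm deep runs round it 9 to 19 mm above the foot. Grip it across two opposite sides. May be absent
- red2_mid (a point): plug-in power module, dark square block 40 x 40 x 90 mm tall, 0.27 kg, mostly in its steel base; RED cap on its top 22 mm: a failed module, at the start seated in one of the rack's bays. Point at its centre, 45 mm above its foot; z up along the module, x and y square to its sides. A groove 3 mm deep runs round it 9 to 19 mm above the foot. Grip it across two opposite sides. May be absent
- green0_mid (a point): plug-in power module, dark square block 40 x 40 x 90 mm tall, 0.27 kg, mostly in its steel base; GREEN cap on its top 22 mm: a new module, at the start standing loose on the bench. Point at its centre, 45 mm above its foot; z up along the module, x and y square to its sides. A groove 3 mm deep runs round it 9 to 19 mm above the foot. Grip it across two opposite sides. May be absent
- green1_mid (a point): plug-in power module, dark square block 40 x 40 x 90 mm tall, 0.27 kg, mostly in its steel base; GREEN cap on its top 22 mm: a new module, at the start standing loose on the bench. Point at its centre, 45 mm above its foot; z up along the module, x and y square to its sides. A groove 3 mm deep runs round it 9 to 19 mm above the foot. Grip it across two opposite sides. May be absent
- green2_mid (a point): plug-in power module, dark square block 40 x 40 x 90 mm tall, 0.27 kg, mostly in its steel base; GREEN cap on its top 22 mm: a new module, at the start standing loose on the bench. Point at its centre, 45 mm above its foot; z up along the module, x and y square to its sides. A groove 3 mm deep runs round it 9 to 19 mm above the foot. Grip it across two opposite sides. May be absent
- rack: fixed grey test rack, 90 (x) x 380 (y) x 26 mm high: three square clip bays in a row along its y axis, start button on a raised block (top 44 mm) at its +y end. Origin: centre of its underside. Each bay is a pocket 43 x 43 mm, 20 mm deep, with a 3 mm chamfer at its mouth. Any module fits any bay, any quarter turn; home, it stands on the pocket's floor, its centre 51 mm above the bench
- bay0 (a point): centre of the floor of bay 0 (y = -125 mm on the rack), 6 mm above the bench; axes as the rack's. In each bay two sprung balls on the y sides stand 3.5 mm into the pocket, 13 mm above its floor. A module set in first rests on them, about 16 mm too high; pressed with 8 to 15 N it clicks past them and stays, the balls in its groove. Pulling one out takes about as much force
- bay1 (a point): centre of the floor of bay 1 (y = -45 mm on the rack), 6 mm above the bench; as bay 0
- bay2 (a point): centre of the floor of bay 2 (y = 35 mm on the rack), 6 mm above the bench; as bay 0
- start_top (a point): centre of the top of the round blue start button (26 mm across, in a black collar), about 62 mm above the bench; it is pressed straight down
- start (a joint): travel of the start button in m: 0 = out, 0.006 = fully down; a spring (1.5 N, rising to 5 N at the bottom) pushes it out again
- qbox: fixed red quarantine box, 260 (x) x 200 (y) x 230 mm high, walls 4 mm, closed but for the flap in its top near the robot; under the flap a slide carries modules to the far (+x) end. Origin: centre of its underside; z up
- mouth (a point): centre of the opening in the box's top, level with the top (230 mm above the bench): 115 mm along the box's x, 140 mm along its y. Axes as the box's
- flap_hinge (a point): middle of the flap's hinge line, at the -x edge of the opening, level with the top; the hinge runs along the box's y axis. The flap (aluminium, with a yellow stripe near its free edge) reaches 110 mm from the hinge towards the box's +x, 134 mm wide
- flap (a joint): angle of the flap in rad: 0 = shut, level with the top; grows as it is pushed down into the box, to 1.45. A spring (0.10 N m shut, 0.20 at 1 rad) swings it shut. A held module pushed down 42 mm from the hinge opens it with 5 to 10 N; with the fingertips, side by side along the hinge, 45 mm below the top, it is wide enough open for the module, let go, to drop past
- spray: teal spray bottle, 196 mm tall; bystander, to be left alone. Origin: underside
- tape_blue: roll of blue tape, 80 mm across, 25 mm high; bystander, to be left alone. Origin: underside
- tape_yellow: roll of yellow tape, 70 mm across, 20 mm high; bystander, to be left alone. Origin: underside
- driver: screwdriver lying on the bench, handle to its -x; bystander, to be left alone. Origin: underside
- spanner: spanner lying on the bench; bystander, to be left alone. Origin: underside
- mug: white mug, 90 mm high; bystander, to be left alone. Origin: underside
- meter: grey hand meter lying flat, 130 x 75 x 34 mm; bystander, to be left alone. Origin: underside

How it is judged:
On the way, in this order (a step that is already met when the one before it is completed fails the run):
1. the flap has been pushed open (value of joint flap above 0.6 rad), for 0.1 s.
2. all failed modules in the box, flap shut, all new modules fully home (z of each of red0_mid, red1_mid, red2_mid in the frame of qbox below 0.13 m and x of red0_mid in the frame of qbox between -0.13 and 0.13 m and y of red0_mid in the frame of qbox between -0.1 and 0.1 m and x of red1_mid in the frame of qbox between -0.13 and 0.13 m and y of red1_mid in the frame of qbox between -0.1 and 0.1 m and x of red2_mid in the frame of qbox between -0.13 and 0.13 m and y of red2_mid in the frame of qbox between -0.1 and 0.1 m and z of green0_mid in the frame of rack between 0.048 and 0.0535 m and angle between each of green0_mid, green1_mid, green2_mid's own z axis and vertical below 0.07 rad and (horizontal distance between green0_mid and bay0 below 0.004 m or horizontal distance between green0_mid and bay1 below 0.004 m or horizontal distance between green0_mid and bay2 below 0.004 m) and z of green1_mid in the frame of rack between 0.048 and 0.0535 m and (horizontal distance between green1_mid and bay0 below 0.004 m or horizontal distance between green1_mid and bay1 below 0.004 m or horizontal distance between green1_mid and bay2 below 0.004 m) and z of green2_mid in the frame of rack between 0.048 and 0.0535 m and (horizontal distance between green2_mid and bay0 below 0.004 m or horizontal distance between green2_mid and bay1 below 0.004 m or horizontal distance between green2_mid and bay2 below 0.004 m) and value of joint flap below 0.08 rad), for 0.3 s.
3. then the start button is pressed all the way down (value of joint start above 0.0045 m), for 0.05 s.
At the end, for the whole second after the job is handed in: Every red module lies in the box (centre under 130 mm up), flap shut (under 0.08 rad); every green module stands home in a bay (within 4 mm of its axis, centre 48 to 53.5 mm up, tilt under 0.07 rad); then the start button was pressed (over 4.5 mm) and is out again (under 2 mm) (all of step 2 and value of joint start below 0.002 m); the robot touches nothing.
It fails at once if another thing on the bench (spray, tape, tool, mug, meter) is moved more than 40 mm (distance of any of spray, tape_blue, tape_yellow, driver, spanner, mug, meter from where it was at the start of the episode above 0.04 m).
Of red0, red1, red2 only 2 to 3 are there at a start; the rules pass over those that are not, and their reading is None.
Of green0, green1, green2 only 2 to 3 are there at a start; the rules pass over those that are not, and their reading is None.
At some moment in a run one of green0, green1, green2 may be knocked a few centimetres aside while the robot is not near it.
It also fails if it takes over 210 s, if anything falls off the work surface, if the arm or the gripper's body presses on something with over 40 N, if the wrist force passes 120 N, or if a joint passes its speed limit or range.

## Robot

A 6-joint arm with a two-finger parallel gripper is mounted at the origin on the work surface. World frame = base frame: x ahead of the robot, y to its left, z up, the work surface at z = 0. Lengths are in m, angles in rad, forces in N, time in s.
With the tool pointing down it reaches from about 0.3 to 0.875 m from the base axis. Payload 6.4 kg.
Tool frame: the origin (TCP) lies midway between the tips of the shut fingers; the grasp point (between the pads) lies 19 mm behind it; z points along the fingers, y is the direction in which the jaws open and shut (so a half turn about z gives the same grasp; the last joint's range is limited). The gripper opens to 85 mm and grips with 20 to 120 N. Pads are 22 mm wide; open, the fingers measure 114 mm over their backs; the gripper's body (76 mm by 85 mm) begins 54 mm behind the grasp point. The pads swing forward as they close: fully open they stand 13 mm farther back than shut.
Start: joints at [-1.512, 0.181, 1.607, -0, 1.354, -0.206], TCP at [0.151, -0.555, 0.231] pointing down, gripper open.
Joint ranges: [-2.99, 2.99], [-0.89, 2.07], [0.3, 2.58], [-1.14, 4.28], [0, 2.63], [-3.12, 3.12]. Speed limits (rad/s): [2.57, 2.57, 3.01, 3.14, 3.14, 3.14].

## Interface

Orientations are given as a unit quaternion [x, y, z, w].
In Python, from bench import * gives the robot as it stands.
- The arm moves only by the tool apply_moves, never from a script. Its argument "commands" is a list of rows, each an object with "linear": the shift along the tool's x, y, z in cm, a list of three; "rotation": the turn, a rotation vector about the tool's x, y, z in degrees, a list of three. In form: [{"linear": [dx, dy, dz], "rotation": [rx, ry, rz]}, ...]. A call has 1 to 12 rows; each row shifts and turns the pose as measured when the row begins, along the tool's axes as they then stand; what a row does not reach is not made up. A row lasts 1/12 s, in which the tool goes at most 41.7 mm and 7.16 degrees, less where a joint would pass 70% of its speed; a pose out of reach is approached as far as the arm can. A call is refused whole if a number of a shift passes 4.17 or a number of a turn 7.16, either way. A call with a gripper value outside its range is refused whole. "claw" is the closure, from 0 (fully open) to 1 (shut), set as the call begins (left out, the last holds). The fingers move at their own pace and stop on an object; the grip force is fixed at half the most. Time passes only in rows, so rows that do not move let the fingers close. It gives the time, the measured TCP pose, the force and the opening at its end, in the units of the state.
- read_state(): the state, without advancing time (a new reading comes with each control period).
- get_image(name): name is "side" or "top"; returns a dict with "color" (384x512x3 uint8, red, green, blue), "fx", "fy", "cx", "cy" (pixels), "rvec" (rotation vector, rad) and "tvec" (3), from world to camera coordinates, as OpenCV has them. Camera axes: x right, y down, z forward; pixel columns grow to the right and rows downward; lengths in m; the calibration is good to about 2 mm. A picture is of the moment at which its call begins. There is no depth.
- job_done(): hands the job in, once; it reports no verdict.
The state is a dict: "time_s": time; "q": joint angles; "dq": joint speeds; "tau": joint torques, N m; "tool_pos": TCP position; "ee_rot": TCP orientation; "ft_force": force on the tool from outside, world axes, zero at the start; "torque": the same for the moment, N m; "gripper_width": opening from 0.0 (shut) to 1.0 (fully open).
Only numpy, scipy, OpenCV 4.12 (cv2) and the standard library are available. Lean on these libraries where they do the work, as an engineer would, in place of code of your own. Each camera call takes 0.05 s, during which the arm holds its last target.

## Working session

There is one attempt and no reset: what is moved stays moved. The work goes in short steps, Python scripts to look and compute and a tool call to move; the robot and the scene stay as the last step left them, time stands still between calls to the robot, and variables do not carry over. Pictures are saved under pics/ and viewed, and the job is handed in when it is done.

Besides the shell and the picture viewer there is one more tool, called after "Request:" by a JSON object that holds its "fn" and its "kwargs", one argument or row to a line. apply_moves: Moves the arm, as the interface text tells. Its arguments: {"type":"object","properties":{"commands":{"type":"array"},"claw":{"type":"number"}},"required":["commands"]}

```bash
ls; mkdir -p pics; python3 - <<'E'
from bench import *
import cv2
s=read_state();print(s)
for n in("side","top"):
    d=get_image(n);cv2.imwrite(f"pics/{n}0.png",d["color"][...,::-1]);print({k:v for k,v in d.items() if k!="color"})
E
```

```text
pics
{'time_s': 0.0, 'q': array([-1.51229077e+00,  1.81536803e-01,  1.60799229e+00,  2.12216897e-05,
        1.35377513e+00, -2.06328910e-01]), 'dq': array([ 0.00067701, -0.00033318, -0.00179238, -0.0009194 , -0.00089249,
        0.00283879]), 'tau': array([ 5.93002133e-04, -4.44869649e+01, -3.51337910e+01, -1.16399683e-04,
        9.21815255e-03,  2.21156512e-05]), 'tool_pos': array([ 0.15048136, -0.55440522,  0.23039412]), 'ee_rot': array([ 9.91245581e-01,  1.32028277e-01,  7.35265721e-05, -8.52682677e-04]), 'ft_force': array([ 0.61134595,  0.25305347, -0.36686087]), 'torque': array([ 0.02178134, -0.01192267, -0.01791601]), 'gripper_width': 1.000050992766528}
{'fx': 382.63119325877386, 'fy': 382.63119325877386, 'cx': 260.19026479963384, 'cy': 185.83117584492285, 'rvec': array([ 0.78548938, -2.45033306,  1.281447  ]), 'tvec': array([0.43264845, 0.32856221, 1.06719415])}
{'fx': 474.205425843714, 'fy': 474.205425843714, 'cx': 253.74652489711696, 'cy': 191.7693397550918, 'rvec': array([ 2.18341199, -2.13558559,  0.10865913]), 'tvec': array([-0.03510748,  0.55155605,  1.44252303])}
```

View pics/side0.png

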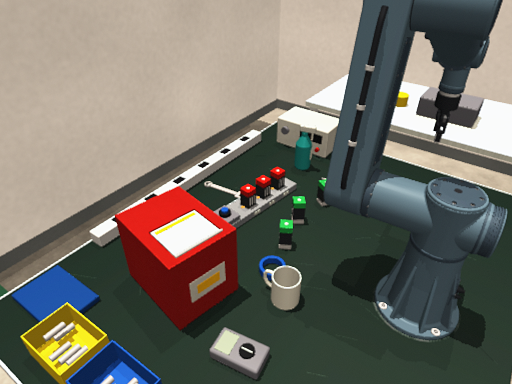

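View pics/top0.png

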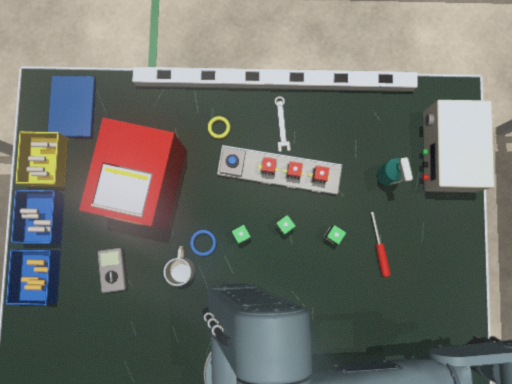

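```bash
cat > h.py <<'E'
from bench import *
import cv2,numpy as np
from scipy.spatial.transform import Rotation as R
def K(d): return np.array([[d["fx"],0,d["cx"]],[0,d["fy"],d["cy"]],[0,0,1]])
def ray(d,uv,z):
    M=R.from_rotvec(d["rvec"]).as_matrix();C=-M.T@d["tvec"]
    v=M.T@np.linalg.solve(K(d),np.array([uv[0],uv[1],1.0]))
    return C+v*(z-C[2])/v[2]
def proj(d,P): return cv2.projectPoints(np.array(P,float).reshape(-1,3),d["rvec"],d["tvec"],K(d),None)[0].reshape(-1,2)
def blobs(d,lo,hi,amin=15):
    hsv=cv2.cvtColor(d["color"],cv2.COLOR_RGB2HSV)
    m=cv2.inRange(hsv,lo,hi)
    if lo[0]==0: m|=cv2.inRange(hsv,(170,lo[1],lo[2]),(180,255,255))
    cs,_=cv2.findContours(m,cv2.RETR_EXTERNAL,cv2.CHAIN_APPROX_NONE)
    return [c for c in cs if cv2.contourArea(c)>amin],m
def save(d,name,box=None,s=1):
    im=d["color"][...,::-1]
    if box: im=im[box[1]:box[3],box[0]:box[2]]
    cv2.imwrite("pics/"+name+".png",cv2.resize(im,None,fx=s,fy=s,interpolation=cv2.INTER_CUBIC))
E
python3 - <<'E'
from h import *
d=get_image("top")
M=R.from_rotvec(d["rvec"]).as_matrix();print("C",-M.T@d["tvec"])
for nm,lo,hi,z in(("red",(0,150,80),(8,255,255),.096),("green",(50,120,60),(75,255,255),.09),("blue",(105,150,60),(125,255,255),.062)):
    for c in blobs(d,lo,hi)[0]:
        r=cv2.minAreaRect(c);p=ray(d,r[0],z)
        print(nm,cv2.contourArea(c),np.round(r[0],1),np.round(r[1],1),round(r[2],1),p[:2].round(4))
save(d,"rack1",(200,130,360,260),5)
save(d,"box1",(70,100,200,230),4.5)
E
```

```text
C [ 0.38962591 -0.03967182  1.49430155]
red 236.5 [382.6 259.9] [33.3  8.7] 77.5 [ 0.3534 -0.4036]
red 19.0 [425.5 176.5] [5. 5.] 0.0 [ 0.6015 -0.5323]
red 31.5 [320.4 173.5] [12.2 12.3] 7.1 [ 0.6039 -0.2208]
red 3703.0 [136.9 159.7] [87.6 70.8] 14.0 [0.6339 0.3285]
green 22.0 [424.5 151.5] [5. 5.] 90.0 [ 0.6781 -0.5327]
blue 2092.5 [ 31.5 277.5] [55. 51.] 90.0 [0.2763 0.6357]
blue 297.5 [ 31.9 231.8] [38.1 23.5] 4.8 [0.4125 0.6446]
blue 162.5 [ 39.3 208.5] [28.6 12. ] 36.9 [0.4835 0.6274]
```

View pics/rack1.png

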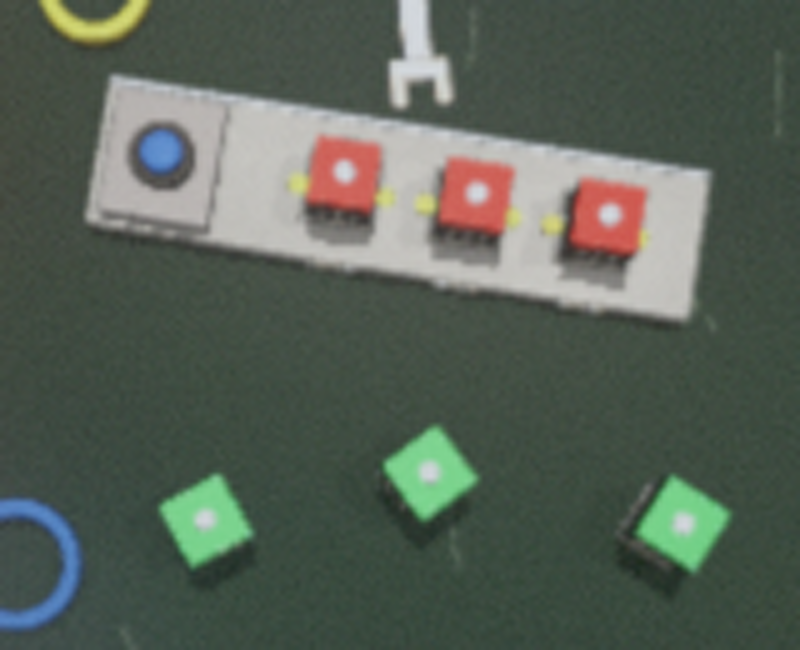

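View pics/box1.png

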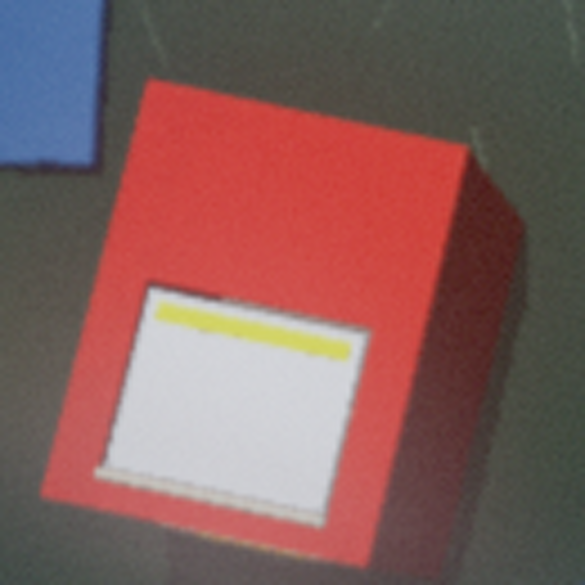

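```bash
cat >> h.py <<'E'
def caps(d,zr=.096,zg=.09):
    out=[]
    for nm,lo,hi,z in(("red",(0,90,130),(10,255,255),zr),("green",(50,90,130),(80,255,255),zg)):
        for c in blobs(d,lo,hi,60)[0]:
            r=cv2.minAreaRect(c)
            if not 60<cv2.contourArea(c)<260 or max(r[1])>1.5*min(r[1]): continue
            p=ray(d,r[0],z)
            b=[ray(d,x,z)[:2] for x in cv2.boxPoints(r)]
            e=b[1]-b[0];a=np.degrees(np.arctan2(e[1],e[0]))%90
            out.append((nm,p[:2],a)); print(nm,cv2.contourArea(c),np.round(r[0],1),np.round(r[1],1),p[:2].round(4),"ang",a.round(1))
    return out
E
python3 - <<'E'
from h import *
d=get_image("top")
caps(d)
hsv=cv2.cvtColor(d["color"],cv2.COLOR_RGB2HSV)
# button
sub,m=blobs(d,(100,110,100),(125,255,255),10)
for c in sub:
    r=cv2.minAreaRect(c)
    if abs(r[0][0]-232)<10: print("btn",r,ray(d,r[0],.062))
# white flap + red box top
cs,m=blobs(d,(0,0,150),(180,60,255),200)
for c in cs:
    r=cv2.minAreaRect(c);q=cv2.boxPoints(r);print("white",np.round(r[0],1),cv2.contourArea(c))
    z=.23 if r[0][0]<180 else .026
    for x in q: print("   ",x.round(1),ray(d,x,z)[:2].round(4))
E
```

```text
red 156.5 [321.2 172.9] [13.5 13.3] [ 0.6056 -0.223 ] ang 81.2
red 153.5 [294.6 168.7] [13.3 13.3] [ 0.6168 -0.1439] ang 81.5
red 153.0 [268.5 164.4] [13.6 13.4] [ 0.628  -0.0658] ang 83.2
green 183.5 [336.2 234.3] [14.4 14.1] [ 0.4249 -0.2691] ang 56.9
green 178.5 [240.8 233.6] [14.3 14.3] [0.4206 0.0118] ang 27.8
green 182.0 [285.4 224.1] [14.2 14.2] [ 0.4516 -0.1193] ang 38.0
btn ((231.5, 160.0), (8.0, 7.0), 90.0) [0.64511323 0.04710507 0.062     ]
white [481.8 368.8] 452.0
    [450.6 358.2] [ 0.0653 -0.6223]
    [511.  353.7] [ 0.0827 -0.8022]
    [512.9 379.5] [ 0.0086 -0.8051]
    [452.5 383.9] [-0.0087 -0.6263]
white [271.6 350.3] 1543.0
    [253.8 319.7] [ 0.1635 -0.0319]
    [285.  317.6] [ 0.1719 -0.1261]
    [289.3 380.9] [-0.0122 -0.1415]
    [258.1 383. ] [-0.0206 -0.0487]
white [110.8 269.7] 804.0
    [ 97.9 250.8] [0.3636 0.3847]
    [119.4 248.5] [0.3707 0.3278]
    [123.6 288.6] [0.2665 0.3112]
    [102.1 290.8] [0.2594 0.3676]
white [179.4 268.5] 591.0
    [157.9 273.7] [0.3074 0.2227]
    [180.3 246.4] [0.38   0.1663]
    [200.9 263.4] [0.3368 0.1101]
    [178.4 290.6] [0.2647 0.1666]
white [121.2 189.4] 2192.5
    [ 90.6 205.7] [0.4829 0.4114]
    [100.2 161.9] [0.6024 0.3928]
    [151.7 173.1] [0.5747 0.2514]
    [142.2 217. ] [0.4559 0.2714]
white [279.2 169.3] 3404.0
    [216.8 174.6] [0.6042 0.0941]
    [221.6 144.5] [0.7003 0.0817]
    [341.6 164. ] [ 0.6461 -0.2958]
    [336.7 194.1] [ 0.5511 -0.2809]
white [282.  123.1] 291.0
    [274.6  96.3] [ 0.8601 -0.0822]
    [286.   95.5] [ 0.8633 -0.1185]
    [289.5 149.9] [ 0.6876 -0.1323]
    [278.1 150.6] [ 0.6844 -0.0965]
white [254.4 167.2] 48652.0
    [ -3.5 332.7] [0.1062 0.7468]
    [ 0.  -3.7] [1.1799 0.8243]
    [512.2   1.7] [ 1.1911 -0.8472]
    [508.7 338.1] [ 0.1279 -0.797 ]
```

```bash
cat >> h.py <<'E'
def dots(d,cs):
    "white dot in cap hull"
    hsv=cv2.cvtColor(d["color"],cv2.COLOR_RGB2HSV).astype(float)
def go(target,xang,n=None):
    "print what is left to target in tool axes (cm), and turn about tool z (deg)"
    s=read_state();Rm=R.from_quat(s["ee_rot"]).as_matrix()
    a=np.degrees(np.arctan2(Rm[1,0],Rm[0,0]))
    dt=Rm.T@(np.array(target)-s["tool_pos"])*100
    turn=-((xang-a+180)%360-180)
    # shift expressed in the axes after the turn
    c=np.radians(xang);Rt=np.array([[np.cos(c),np.sin(c),0],[np.sin(c),-np.cos(c),0],[0,0,-1]])
    da=Rt.T@(np.array(target)-s["tool_pos"])*100
    tilt=np.degrees(np.arccos(-Rm[2,2]))
    print("t%.2f"%s["time_s"],"pos",s["tool_pos"].round(4),"xang %.2f tilt %.2f"%(a,tilt),"F",s["ft_force"].round(1),"w %.3f"%s["gripper_width"],"q",s["q"].round(2))
    print("  shift now",dt.round(2),"turn z %.2f"%turn,"shift after turn",da.round(2))
E
python3 - <<'E'
from h import *
d=get_image("side")
for nm,lo,hi in(("red",(0,90,100),(10,255,255)),("green",(50,90,100),(80,255,255))):
    for c in blobs(d,lo,hi,20)[0]:
        print(nm,cv2.boundingRect(c),cv2.contourArea(c))
save(d,"side1",(190,150,340,260),5)
# predicted dots in side view
for p in [(.6056,-.223,.096),(.6168,-.1439,.096),(.628,-.0658,.096),(.4249,-.2691,.09),(.4206,.0118,.09),(.4516,-.1193,.09),(.6451,.0471,.062)]: 
    q=proj(d,p)[0];print(q.round(1),((q-[190,150])*5).round(0))
# box top in top view
t=get_image("top")
hsv=cv2.cvtColor(t["color"],cv2.COLOR_RGB2HSV)
print(hsv[140,130],hsv[170,165],hsv[170,175])
m=cv2.inRange(hsv,(0,100,150),(10,255,255))|cv2.inRange(hsv,(170,100,150),(180,255,255))
c=max(cv2.findContours(m,0,1)[0],key=cv2.contourArea);r=cv2.minAreaRect(c);print(r)
for x in cv2.boxPoints(r): print(x.round(1),ray(t,x,.23)[:2].round(4))
E
```

```text
red (114, 186, 122, 84) 5175.0
red (240, 183, 16, 13) 115.0
red (256, 175, 15, 12) 110.5
red (270, 166, 15, 13) 105.5
green (279, 219, 14, 10) 105.5
green (292, 196, 14, 8) 82.5
green (319, 179, 8, 8) 22.5
[277.9 170.2] [440. 101.]
[263.6 178.6] [368. 143.]
[248.3 187.5] [292. 188.]
[326.4 182. ] [682. 160.]
[286.6 223.2] [483. 366.]
[299.2 199.3] [546. 247.]
[224.5 209.5] [173. 297.]
[  1 174 207] [  0 162 131] [  4 145  86]
((126.16293334960938, 171.03933715820312), (74.3475341796875, 97.47637939453125), 13.570435523986816)
[ 78.6 209.7] [0.4715 0.4431]
[101.5 114.9] [0.7328 0.3968]
[173.7 132.4] [0.6881 0.1965]
[150.9 227.1] [0.4293 0.2469]
```

View pics/side1.png

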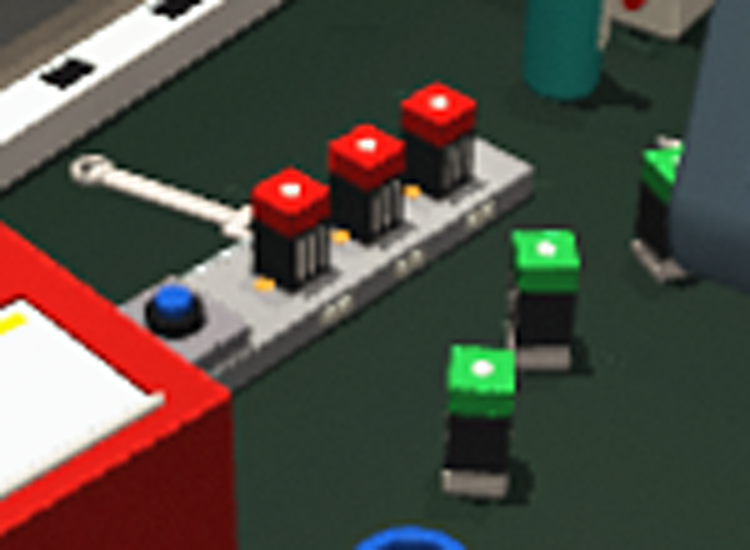

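```bash
python3 - <<'E'
from h import *
go([.605,-.222,.17],81.9)
E
```

```text
t0.30 pos [ 0.1505 -0.5548  0.231 ] xang 15.17 tilt 0.04 F [-0.5 -0.7 -0.6] w 0.996 q [-1.51  0.18  1.61  0.    1.35 -0.21]
  shift now [ 52.58 -20.22   6.12] turn z -66.73 shift after turn [39.35 40.31  6.1 ]
```

Request:
{"fn": "apply_moves", "kwargs": {
  "commands": [
    {"linear": [0,0,0],"rotation": [0,0,-6.7]},
    {"linear": [0,0,0],"rotation": [0,0,-6.7]},
    {"linear": [0,0,0],"rotation": [0,0,-6.7]},
    {"linear": [0,0,0],"rotation": [0,0,-6.7]},
    {"linear": [0,0,0],"rotation": [0,0,-6.7]},
    {"linear": [0,0,0],"rotation": [0,0,-6.7]},
    {"linear": [0,0,0],"rotation": [0,0,-6.7]},
    {"linear": [0,0,0],"rotation": [0,0,-6.7]},
    {"linear": [0,0,0],"rotation": [0,0,-6.7]},
    {"linear": [0,0,0],"rotation": [0,0,-6.7]}
  ],
  "claw": 0
}}

```text
time_s: 1.13
tool_pos: [0.1504, -0.5541, 0.2299]
ee_rot: [0.736, 0.677, 0.001, -0.001]
ft_force: [0.2, -0.6, 0.4]
gripper_width: 1.0
```

Request:
{"fn": "apply_moves", "kwargs": {
  "commands": [
    {"linear": [2.5,2.5,0.2],"rotation": [0,0,0]},
    {"linear": [2.5,2.5,0.2],"rotation": [0,0,0]},
    {"linear": [2.5,2.5,0.2],"rotation": [0,0,0]},
    {"linear": [2.5,2.5,0.2],"rotation": [0,0,0]},
    {"linear": [2.5,2.5,0.2],"rotation": [0,0,0]},
    {"linear": [2.5,2.5,0.2],"rotation": [0,0,0]},
    {"linear": [2.5,2.5,0.2],"rotation": [0,0,0]},
    {"linear": [2.5,2.5,0.2],"rotation": [0,0,0]},
    {"linear": [2.5,2.5,0.2],"rotation": [0,0,0]},
    {"linear": [2.5,2.5,0.2],"rotation": [0,0,0]},
    {"linear": [2.5,2.5,0.2],"rotation": [0,0,0]},
    {"linear": [2.5,2.5,0.2],"rotation": [0,0,0]}
  ]
}}

```text
time_s: 2.13
tool_pos: [0.4807, -0.2721, 0.2054]
ee_rot: [0.737, 0.675, -0.001, 0.001]
ft_force: [0.1, -1.1, 0.4]
gripper_width: 1.001
```

```bash
python3 - <<'E'
from h import *
go([.605,-.222,.17],81.9)
E
```

```text
t2.13 pos [ 0.4807 -0.2721  0.2054] xang 84.97 tilt 0.17 F [ 0.1 -1.1  0.4] w 1.001 q [-0.73  0.15  1.69 -0.    1.29 -0.64]
  shift now [ 6.09 11.94  3.52] turn z 3.07 shift after turn [ 6.71 11.6   3.54]
```

Request:
{"fn": "apply_moves", "kwargs": {
  "commands": [
    {"linear": [0,0,0],"rotation": [0,0,3.1]},
    {"linear": [1.7,2.9,0.9],"rotation": [0,0,0]},
    {"linear": [1.7,2.9,0.9],"rotation": [0,0,0]},
    {"linear": [1.7,2.9,0.9],"rotation": [0,0,0]},
    {"linear": [1.7,2.9,0.9],"rotation": [0,0,0]},
    {"linear": [0,0,0],"rotation": [0,0,0]}
  ]
}}

```text
time_s: 2.63
tool_pos: [0.6151, -0.2115, 0.1676]
ee_rot: [0.754, 0.657, 0.0, 0.002]
ft_force: [-0.7, 0.5, 0.0]
gripper_width: 1.0
```

```bash
python3 - <<'E'
from h import *
go([.605,-.222,.05],81.9)
d=get_image("side");save(d,"s2",(200,80,360,200),5)
E
```

```text
t2.63 pos [ 0.6151 -0.2115  0.1676] xang 82.11 tilt 0.21 F [-0.7  0.5  0. ] w 1.000 q [-0.51  0.4   1.46 -0.    1.27 -0.37]
  shift now [-1.16 -0.89 11.76] turn z 0.21 shift after turn [-1.19 -0.85 11.76]
```

View pics/s2.png

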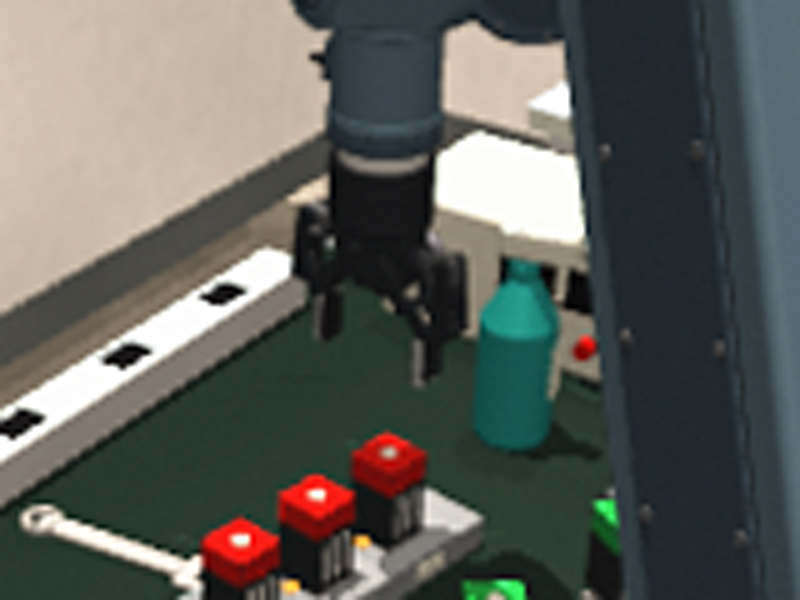

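Request:
{"fn": "apply_moves", "kwargs": {
  "commands": [
    {"linear": [-1.2,-0.8,0],"rotation": [0,0,0.2]},
    {"linear": [0,0,0],"rotation": [0,0,0]},
    {"linear": [0,0,2],"rotation": [0,0,0]},
    {"linear": [0,0,2],"rotation": [0,0,0]},
    {"linear": [0,0,1],"rotation": [0,0,0]},
    {"linear": [0,0,0],"rotation": [0,0,0]}
  ]
}}

```text
time_s: 3.18
tool_pos: [0.5994, -0.2299, 0.1208]
ee_rot: [0.757, 0.653, -0.001, 0.004]
ft_force: [-0.3, -0.2, -0.1]
gripper_width: 0.996
```

```bash
python3 - <<'E'
from h import *
go([.605,-.222,.05],81.9)
E
```

```text
t3.18 pos [ 0.5994 -0.2299  0.1208] xang 81.61 tilt 0.49 F [-0.3 -0.2 -0.1] w 0.996 q [-0.55  0.43  1.52 -0.    1.18 -0.4 ]
  shift now [0.91 0.4  7.07] turn z -0.29 shift after turn [0.87 0.45 7.08]
```

```bash
cat >> h.py <<'E'
def err(xang):
    s=read_state();c=np.radians(xang);Rt=np.array([[np.cos(c),np.sin(c),0],[np.sin(c),-np.cos(c),0],[0,0,-1]])
    print("  rotvec to target deg",np.degrees(R.from_matrix(R.from_quat(s["ee_rot"]).as_matrix().T@Rt).as_rotvec()).round(2))
E
python3 - <<'E'
from h import *
err(81.9)
E
```

```text
rotvec to target deg [ 0.3   0.38 -0.29]
```

Request:
{"fn": "apply_moves", "kwargs": {
  "commands": [
    {"linear": [0.2,0.1,0],"rotation": [0,0,0]},
    {"linear": [0.2,0.1,0],"rotation": [0,0,0]},
    {"linear": [0.2,0.1,0],"rotation": [0,0,0]},
    {"linear": [0.1,0,0],"rotation": [0,0,0]},
    {"linear": [0,0,0],"rotation": [0,0,0]}
  ]
}}

```text
time_s: 3.6
tool_pos: [0.6036, -0.2258, 0.1254]
ee_rot: [0.758, 0.652, -0.0, 0.006]
ft_force: [-0.5, -0.3, 0.1]
gripper_width: 1.0
```

```bash
python3 - <<'E'
from h import *
go([.605,-.222,.05],81.9);err(81.9)
E
```

```text
t3.60 pos [ 0.6036 -0.2258  0.1254] xang 81.40 tilt 0.74 F [-0.5 -0.3  0.1] w 1.000 q [-0.54  0.43  1.52 -0.    1.18 -0.39]
  shift now [0.46 0.   7.54] turn z -0.50 shift after turn [0.39 0.08 7.54]
  rotvec to target deg [ 0.55  0.5  -0.49]
```

Request:
{"fn": "apply_moves", "kwargs": {
  "commands": [
    {"linear": [0.2,0,1],"rotation": [0.3,0.3,-0.3]},
    {"linear": [0.2,0,1.2],"rotation": [0.2,0.2,-0.2]},
    {"linear": [0,0,1.2],"rotation": [0,0,0]},
    {"linear": [0,0,0.6],"rotation": [0,0,0]},
    {"linear": [0,0,0.2],"rotation": [0,0,0]},
    {"linear": [0,0,0],"rotation": [0,0,0]}
  ]
}}

```text
time_s: 4.1
tool_pos: [0.6049, -0.2207, 0.0788]
ee_rot: [0.754, 0.656, 0.0, -0.0]
ft_force: [-0.0, 0.3, -0.6]
gripper_width: 1.002
```

```bash
python3 - <<'E'
from h import *
go([.605,-.222,.05],81.9);err(81.9)
E
```

```text
t4.10 pos [ 0.6049 -0.2207  0.0788] xang 82.05 tilt 0.05 F [-0.   0.3 -0.6] w 1.002 q [-0.53  0.49  1.53  0.    1.12 -0.4 ]
  shift now [-0.13  0.03  2.88] turn z 0.15 shift after turn [-0.12  0.03  2.88]
  rotvec to target deg [ 0.01 -0.05  0.15]
```

Request:
{"fn": "apply_moves", "kwargs": {
  "commands": [
    {"linear": [-0.1,0,0.9],"rotation": [0,0,0]},
    {"linear": [0,0,1.1],"rotation": [0,0,0]},
    {"linear": [0,0,0.8],"rotation": [0,0,0]},
    {"linear": [0,0,0.3],"rotation": [0,0,0]},
    {"linear": [0,0,0.1],"rotation": [0,0,0]},
    {"linear": [0,0,0],"rotation": [0,0,0]}
  ]
}}

```text
time_s: 4.6
tool_pos: [0.604, -0.2217, 0.0421]
ee_rot: [0.755, 0.656, 0.0, -0.001]
ft_force: [0.2, 0.4, 0.7]
gripper_width: 1.001
```

Request:
{"fn": "apply_moves", "kwargs": {
  "commands": [
    {"linear": [0,0,0],"rotation": [0,0,0]},
    {"linear": [0,0,0],"rotation": [0,0,0]},
    {"linear": [0,0,0],"rotation": [0,0,0]},
    {"linear": [0,0,0],"rotation": [0,0,0]},
    {"linear": [0,0,0],"rotation": [0,0,0]},
    {"linear": [0,0,0],"rotation": [0,0,0]},
    {"linear": [0,0,0],"rotation": [0,0,0]},
    {"linear": [0,0,0],"rotation": [0,0,0]}
  ],
  "claw": 1
}}

```text
time_s: 5.27
tool_pos: [0.606, -0.2223, 0.0438]
ee_rot: [0.755, 0.656, 0.001, 0.001]
ft_force: [0.9, -0.1, -1.0]
gripper_width: 0.463
```

```bash
python3 - <<'E'
from h import *
go([.605,-.222,.15],81.9);err(81.9)
E
```

```text
t5.27 pos [ 0.606  -0.2223  0.0438] xang 82.02 tilt 0.18 F [ 0.9 -0.1 -1. ] w 0.463 q [-0.54  0.54  1.54  0.    1.06 -0.4 ]
  shift now [  0.02  -0.06 -10.62] turn z 0.12 shift after turn [  0.02  -0.1  -10.62]
  rotvec to target deg [ 0.18 -0.02  0.12]
```

Request:
{"fn": "apply_moves", "kwargs": {
  "commands": [
    {"linear": [0,0,-0.6],"rotation": [0,0,0]},
    {"linear": [0,0,-0.8],"rotation": [0,0,0]},
    {"linear": [0,0,-1],"rotation": [0,0,0]},
    {"linear": [0,0,-1.2],"rotation": [0,0,0]},
    {"linear": [0,0,-1.5],"rotation": [0,0,0]},
    {"linear": [0,0,-2],"rotation": [0,0,0]},
    {"linear": [0,0,-2.5],"rotation": [0,0,0]},
    {"linear": [0,0,-2.5],"rotation": [0,0,0]},
    {"linear": [0,0,-2],"rotation": [0,0,0]},
    {"linear": [0,0,-1],"rotation": [0,0,0]},
    {"linear": [0,0,0],"rotation": [0,0,0]}
  ]
}}

```text
time_s: 6.18
tool_pos: [0.6011, -0.2202, 0.1985]
ee_rot: [0.755, 0.656, -0.0, -0.004]
ft_force: [0.5, -0.0, -2.3]
gripper_width: 0.463
```

```bash
python3 - <<'E'
from h import *
go([.5136,.3335,.34],169.2);err(81.9)
d=get_image("side");save(d,"s3",(200,60,360,200),5)
E
```

```text
t6.18 pos [ 0.6011 -0.2202  0.1985] xang 81.98 tilt 0.44 F [ 0.5 -0.  -2.3] w 0.463 q [-0.54  0.36  1.46  0.    1.34 -0.4 ]
  shift now [ 53.67 -16.49 -13.81] turn z -87.22 shift after turn [ 18.97  52.75 -14.15]
  rotvec to target deg [-0.37 -0.25  0.08]
```

View pics/s3.png

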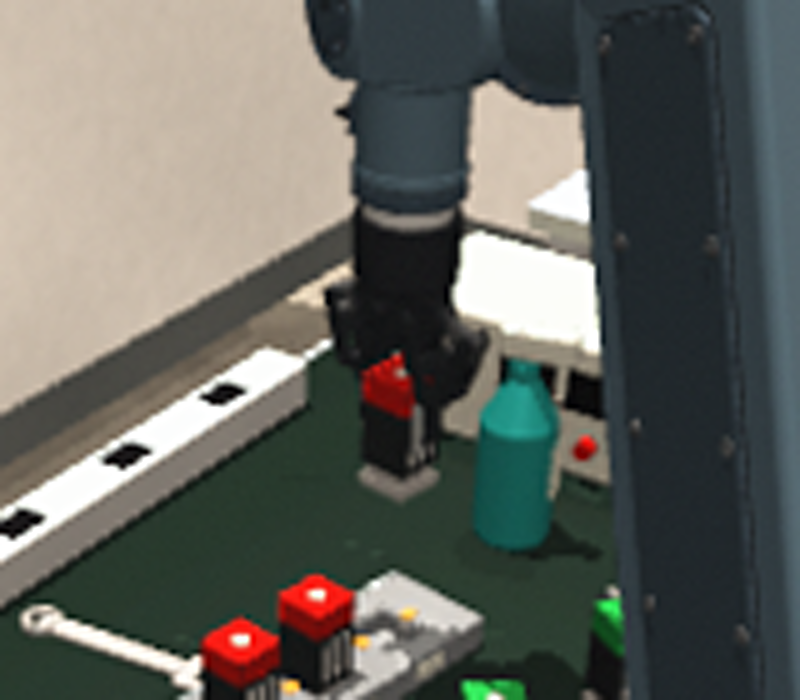

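Request:
{"fn": "apply_moves", "kwargs": {
  "commands": [
    {"linear": [0,0,-1],"rotation": [0,0,-7.1]},
    {"linear": [0,0,-1],"rotation": [0,0,-7.1]},
    {"linear": [0,0,-1],"rotation": [0,0,-7.1]},
    {"linear": [0,0,-1],"rotation": [0,0,-7.1]},
    {"linear": [0,0,-1],"rotation": [0,0,-7.1]},
    {"linear": [0,0,-1],"rotation": [0,0,-7.1]},
    {"linear": [0,0,-1],"rotation": [0,0,-7.1]},
    {"linear": [0,0,-1],"rotation": [0,0,-7.1]},
    {"linear": [0,0,-1],"rotation": [0,0,-7.1]},
    {"linear": [0,0,-1],"rotation": [0,0,-7.1]},
    {"linear": [0,0,-1],"rotation": [0,0,-7.1]},
    {"linear": [0,0,-1],"rotation": [0,0,-7.1]}
  ]
}}

```text
time_s: 7.23
tool_pos: [0.5914, -0.2157, 0.2936]
ee_rot: [0.104, 0.994, 0.012, -0.025]
ft_force: [0.9, -0.5, -3.3]
gripper_width: 0.463
```

```bash
python3 - <<'E'
from h import *
go([.5136,.3335,.33],169.2);err(169.2)
E
```

```text
t7.23 pos [ 0.5914 -0.2157  0.2936] xang 168.10 tilt 3.11 F [ 0.9 -0.5 -3.3] w 0.463 q [-0.54  0.3   1.34  0.    1.56 -1.9 ]
  shift now [19.09 52.18 -1.74] turn z -1.10 shift after turn [17.93 52.49 -3.64]
  rotvec to target deg [ 1.05 -2.92 -1.12]
```

Request:
{"fn": "apply_moves", "kwargs": {
  "commands": [
    {"linear": [0,0,-1],"rotation": [0.7,-2,-0.8]},
    {"linear": [0.6,1.7,-0.4],"rotation": [0.3,-0.9,-0.3]},
    {"linear": [1.1,3.3,-0.2],"rotation": [0,0,0]},
    {"linear": [1.1,3.3,-0.2],"rotation": [0,0,0]},
    {"linear": [1.1,3.3,-0.2],"rotation": [0,0,0]},
    {"linear": [1.1,3.3,-0.2],"rotation": [0,0,0]},
    {"linear": [1.1,3.3,-0.2],"rotation": [0,0,0]},
    {"linear": [1.1,3.3,-0.2],"rotation": [0,0,0]},
    {"linear": [1.1,3.3,-0.2],"rotation": [0,0,0]},
    {"linear": [1.1,3.3,-0.2],"rotation": [0,0,0]},
    {"linear": [1.1,3.3,-0.2],"rotation": [0,0,0]},
    {"linear": [1.1,3.3,-0.2],"rotation": [0,0,0]}
  ]
}}

```text
time_s: 8.23
tool_pos: [0.5305, 0.1539, 0.3067]
ee_rot: [0.097, 0.995, 0.001, -0.018]
ft_force: [1.0, 0.3, -2.3]
gripper_width: 0.463
```

```bash
python3 - <<'E'
from h import *
go([.5136,.3335,.33],169.2);err(169.2)
E
```

```text
t8.23 pos [0.5305 0.1539 0.3067] xang 168.84 tilt 2.05 F [ 1.   0.3 -2.3] w 0.463 q [ 0.06  0.1   1.55  0.01  1.53 -1.31]
  shift now [ 5.22 17.29 -2.17] turn z -0.36 shift after turn [ 5.03 17.32 -2.33]
  rotvec to target deg [-0.07 -2.04 -0.36]
```

Request:
{"fn": "apply_moves", "kwargs": {
  "commands": [
    {"linear": [1,3.2,-0.6],"rotation": [0,-1,-0.2]},
    {"linear": [1,3.2,-0.5],"rotation": [0,-0.7,0]},
    {"linear": [0.9,3,-0.4],"rotation": [0,-0.3,0]},
    {"linear": [0.7,2.3,-0.3],"rotation": [0,0,0]},
    {"linear": [0.5,1.5,-0.2],"rotation": [0,0,0]},
    {"linear": [0.3,0.8,0],"rotation": [0,0,0]},
    {"linear": [0.1,0.3,0],"rotation": [0,0,0]},
    {"linear": [0,0,0],"rotation": [0,0,0]}
  ]
}}

```text
time_s: 8.9
tool_pos: [0.5034, 0.3157, 0.3122]
ee_rot: [0.091, 0.996, -0.004, -0.012]
ft_force: [-0.2, 0.0, -2.6]
gripper_width: 0.463
```

```bash
python3 - <<'E'
from h import *
go([.5136,.3335,.33],169.2);err(169.2)
d=get_image("side");save(d,"s4",(90,60,260,290),3.4)
d=get_image("top");save(d,"t4",(60,90,230,250),4)
E
```

```text
t8.90 pos [0.5034 0.3157 0.3122] xang 169.56 tilt 1.43 F [-0.2  0.  -2.6] w 0.463 q [ 0.36  0.19  1.44  0.    1.54 -1.03]
  shift now [-0.64  1.92 -1.81] turn z 0.36 shift after turn [-0.67  1.94 -1.78]
  rotvec to target deg [-0.62 -1.29  0.37]
```

View pics/s4.png

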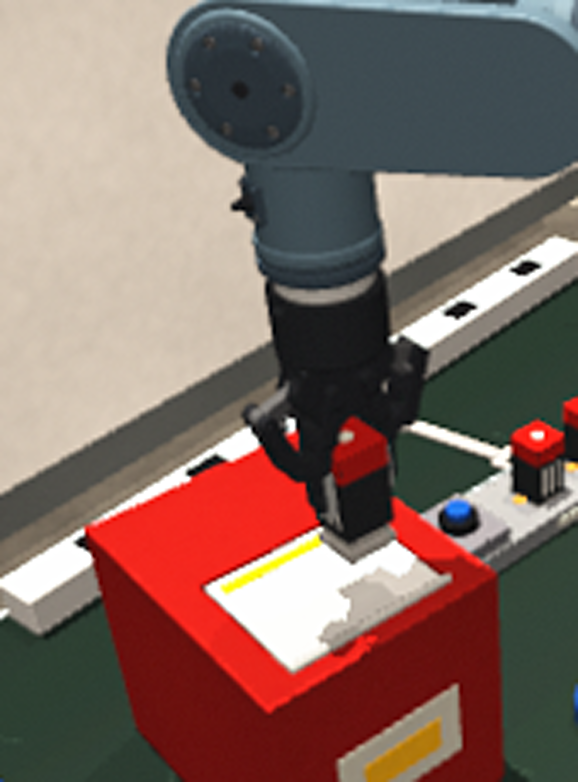

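View pics/t4.png

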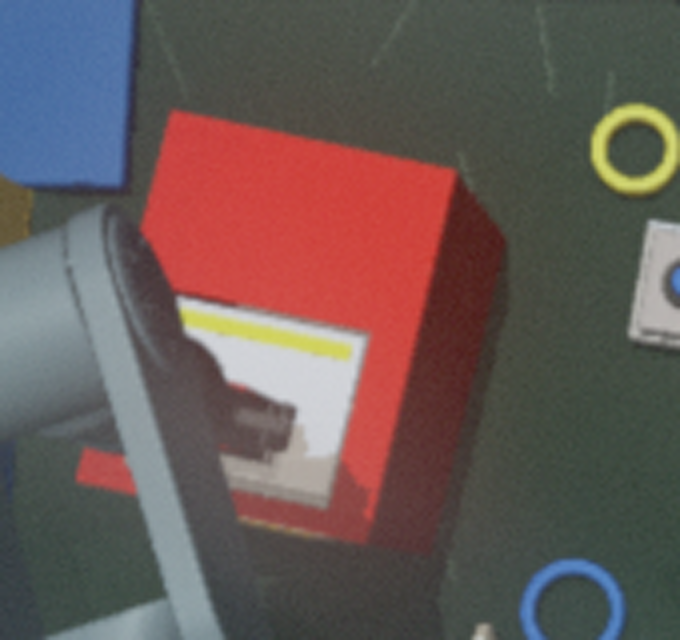

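Request:
{"fn": "apply_moves", "kwargs": {
  "commands": [
    {"linear": [-0.2,0.5,0],"rotation": [-0.2,-0.5,0.2]},
    {"linear": [-0.2,0.6,0],"rotation": [-0.2,-0.5,0.1]},
    {"linear": [-0.1,0.4,0],"rotation": [-0.1,-0.3,0.1]},
    {"linear": [0,0.1,0],"rotation": [0,0,0]},
    {"linear": [0,0,0],"rotation": [0,0,0]}
  ]
}}

```text
time_s: 9.42
tool_pos: [0.5144, 0.3266, 0.3119]
ee_rot: [0.099, 0.995, -0.001, 0.001]
ft_force: [-0.3, 0.4, -2.7]
gripper_width: 0.459
```

```bash
python3 - <<'E'
from h import *
go([.5136,.3335,.18],169.2);err(169.2)
E
```

```text
t9.42 pos [0.5144 0.3266 0.3119] xang 168.68 tilt 0.23 F [-0.3  0.4 -2.7] w 0.459 q [ 0.37  0.2   1.42 -0.    1.52 -1.  ]
  shift now [ 0.26  0.69 13.19] turn z -0.52 shift after turn [ 0.21  0.66 13.19]
  rotvec to target deg [-0.13  0.18 -0.52]
```

Request:
{"fn": "apply_moves", "kwargs": {
  "commands": [
    {"linear": [0.1,0.3,0.8],"rotation": [0,0,-0.3]},
    {"linear": [0.1,0.3,1],"rotation": [0,0,-0.2]},
    {"linear": [0,0,1.2],"rotation": [0,0,0]},
    {"linear": [0,0,1.2],"rotation": [0,0,0]},
    {"linear": [0,0,1.2],"rotation": [0,0,0]},
    {"linear": [0,0,1.2],"rotation": [0,0,0]},
    {"linear": [0,0,1],"rotation": [0,0,0]}
  ]
}}

```text
time_s: 10.0
tool_pos: [0.5165, 0.3339, 0.2331]
ee_rot: [0.094, 0.996, 0.0, 0.006]
ft_force: [2.4, -0.2, 2.1]
gripper_width: 0.464
```

```bash
python3 - <<'E'
from h import *
go([.5136,.3335,.177],169.2);err(169.2)
E
```

```text
t10.00 pos [0.5165 0.3339 0.2331] xang 169.23 tilt 0.66 F [ 2.4 -0.2  2.1] w 0.464 q [ 0.38  0.26  1.51 -0.    1.36 -1.  ]
  shift now [ 0.34 -0.1   5.6 ] turn z 0.03 shift after turn [ 0.28 -0.09  5.61]
  rotvec to target deg [0.12 0.65 0.03]
```

Request:
{"fn": "apply_moves", "kwargs": {
  "commands": [
    {"linear": [0.1,0,1],"rotation": [0,0.4,0]},
    {"linear": [0.1,0,1.2],"rotation": [0,0.2,0]},
    {"linear": [0.1,0,1.2],"rotation": [0,0,0]},
    {"linear": [0,0,1],"rotation": [0,0,0]},
    {"linear": [0,0,0.6],"rotation": [0,0,0]},
    {"linear": [0,0,0.2],"rotation": [0,0,0]},
    {"linear": [0,0,0],"rotation": [0,0,0]}
  ]
}}

```text
time_s: 10.58
tool_pos: [0.5136, 0.3327, 0.171]
ee_rot: [0.095, 0.996, -0.0, -0.001]
ft_force: [1.8, 0.7, -1.1]
gripper_width: 0.466
```

```bash
python3 - <<'E'
from h import *
go([.5136,.3335,.177],169.2);err(169.2)
d=get_image("side");save(d,"s5",(90,60,260,290),3.4)
E
```

```text
t10.58 pos [0.5136 0.3327 0.171 ] xang 169.13 tilt 0.13 F [ 1.8  0.7 -1.1] w 0.466 q [ 0.38  0.32  1.56  0.    1.26 -1.  ]
  shift now [ 0.02  0.08 -0.6 ] turn z -0.07 shift after turn [ 0.02  0.08 -0.6 ]
  rotvec to target deg [-0.05 -0.12 -0.07]
```

View pics/s5.png

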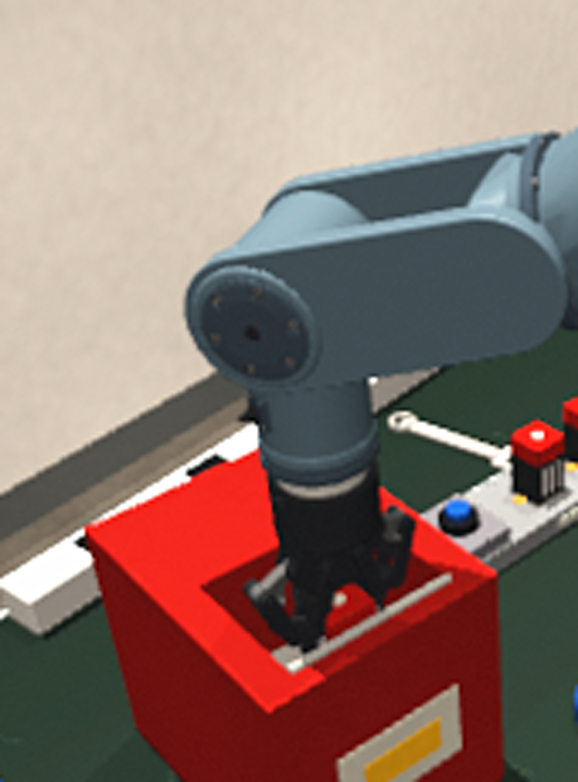

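Request:
{"fn": "apply_moves", "kwargs": {
  "commands": [
    {"linear": [0,0,0],"rotation": [0,0,0]},
    {"linear": [0,0,0],"rotation": [0,0,0]},
    {"linear": [0,0,0],"rotation": [0,0,0]},
    {"linear": [0,0,0],"rotation": [0,0,0]},
    {"linear": [0,0,0],"rotation": [0,0,0]},
    {"linear": [0,0,0],"rotation": [0,0,0]}
  ],
  "claw": 0.2
}}

```text
time_s: 11.13
tool_pos: [0.5173, 0.3325, 0.1753]
ee_rot: [0.095, 0.995, 0.001, 0.003]
ft_force: [4.3, -2.0, 0.0]
gripper_width: 0.803
```

```bash
python3 - <<'E'
from h import *
go([.5136,.3335,.33],169.2);err(169.2)
d=get_image("side");save(d,"s6",(90,60,260,290),3.4)
E
```

```text
t11.13 pos [0.5173 0.3325 0.1753] xang 169.09 tilt 0.37 F [ 4.3 -2.   0. ] w 0.803 q [ 0.38  0.32  1.56 -0.    1.26 -1.  ]
  shift now [  0.28   0.06 -15.47] turn z -0.11 shift after turn [  0.38   0.03 -15.47]
  rotvec to target deg [ 0.09  0.36 -0.11]
```

View pics/s6.png

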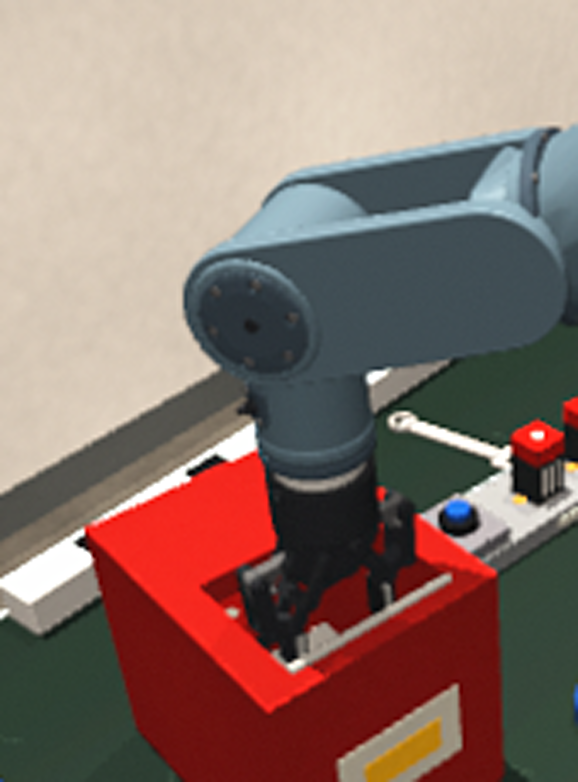

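Request:
{"fn": "apply_moves", "kwargs": {
  "commands": [
    {"linear": [0,0,-1],"rotation": [0,0,0]},
    {"linear": [0,0,-1.5],"rotation": [0,0,0]},
    {"linear": [0,0,-2],"rotation": [0,0,0]},
    {"linear": [0,0,-2],"rotation": [0,0,0]},
    {"linear": [0,0,-2],"rotation": [0,0,0]},
    {"linear": [0,0,-2],"rotation": [0,0,0]},
    {"linear": [0,0,-1],"rotation": [0,0,0]}
  ]
}}

```text
time_s: 11.77
tool_pos: [0.5108, 0.3337, 0.2946]
ee_rot: [0.094, 0.996, 0.0, -0.004]
ft_force: [0.5, -0.3, 0.1]
gripper_width: 0.801
```

```bash
python3 - <<'E'
from h import *
go([.6168,-.1435,.18],81.9);err(169.2)
d=get_image("side");save(d,"s7",(90,60,260,290),3.4)
E
```

```text
t11.77 pos [0.5108 0.3337 0.2946] xang 169.21 tilt 0.44 F [ 0.5 -0.3  0.1] w 0.801 q [ 0.38  0.22  1.44  0.    1.49 -1.  ]
  shift now [-19.44 -44.89  11.32] turn z 87.31 shift after turn [-45.75  17.22  11.46]
  rotvec to target deg [-0.01 -0.44  0.01]
```

View pics/s7.png

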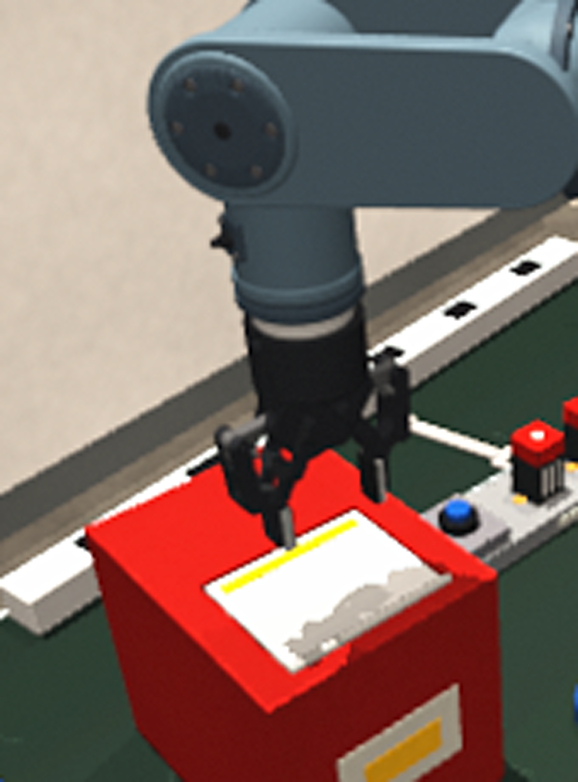

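Request:
{"fn": "apply_moves", "kwargs": {
  "commands": [
    {"linear": [-0.8,-1.8,0],"rotation": [0,-0.4,0]},
    {"linear": [-1.6,-3.6,0],"rotation": [0,0,0]},
    {"linear": [-1.6,-3.6,0],"rotation": [0,0,0]},
    {"linear": [-1.6,-3.6,0],"rotation": [0,0,0]},
    {"linear": [-1.6,-3.6,0],"rotation": [0,0,0]},
    {"linear": [-1.6,-3.6,0],"rotation": [0,0,0]},
    {"linear": [-1.6,-3.6,0],"rotation": [0,0,0]},
    {"linear": [-1.6,-3.6,0],"rotation": [0,0,0]},
    {"linear": [-1.6,-3.6,0],"rotation": [0,0,0]},
    {"linear": [-1.6,-3.6,0],"rotation": [0,0,0]},
    {"linear": [-1.6,-3.6,0],"rotation": [0,0,0]},
    {"linear": [-1.2,-2.8,0],"rotation": [0,0,0]}
  ],
  "claw": 0
}}

```text
time_s: 12.82
tool_pos: [0.6084, -0.1024, 0.2835]
ee_rot: [0.084, 0.996, 0.006, -0.009]
ft_force: [-0.2, 0.3, -0.3]
gripper_width: 1.002
```

Request:
{"fn": "apply_moves", "kwargs": {
  "commands": [
    {"linear": [0,0,0],"rotation": [0,0,7.1]},
    {"linear": [0,0,0.6],"rotation": [0,0,7.1]},
    {"linear": [0,0,1],"rotation": [0,0,7.1]},
    {"linear": [0,0,1],"rotation": [0,0,7.1]},
    {"linear": [0,0,1],"rotation": [0,0,7.1]},
    {"linear": [0,0,1],"rotation": [0,0,7.1]},
    {"linear": [0,0,1],"rotation": [0,0,7.1]},
    {"linear": [0,0,1],"rotation": [0,0,7.1]},
    {"linear": [0,0,1],"rotation": [0,0,7.1]},
    {"linear": [0,0,0.6],"rotation": [0,0,7.1]},
    {"linear": [0,0,0.4],"rotation": [0,0,7.1]},
    {"linear": [0,0,0],"rotation": [0,0,5]}
  ]
}}

```text
time_s: 13.82
tool_pos: [0.5969, -0.1027, 0.1778]
ee_rot: [0.731, 0.681, -0.005, -0.026]
ft_force: [-0.5, -0.8, 0.6]
gripper_width: 1.003
```

```bash
python3 - <<'E'
from h import *
go([.6168,-.143,.17],81.9);err(81.9)
E
```

```text
t13.82 pos [ 0.5969 -0.1027  0.1778] xang 85.90 tilt 3.05 F [-0.5 -0.8  0.6] w 1.003 q [-0.37  0.33  1.54  0.01  1.33 -0.31]
  shift now [-3.89  2.3   0.57] turn z 4.00 shift after turn [-3.71  2.53  0.78]
  rotvec to target deg [-2.67 -1.49  4.04]
```

Request:
{"fn": "apply_moves", "kwargs": {
  "commands": [
    {"linear": [-0.6,0.4,0.2],"rotation": [-1.2,-0.7,2]},
    {"linear": [-1,0.7,0.2],"rotation": [-1,-0.6,1.4]},
    {"linear": [-0.9,0.6,0],"rotation": [-0.3,0,0.3]},
    {"linear": [-0.5,0.3,0],"rotation": [0,0,0]},
    {"linear": [-0.2,0.1,0],"rotation": [0,0,0]},
    {"linear": [0,0,0],"rotation": [0,0,0]}
  ]
}}

```text
time_s: 14.32
tool_pos: [0.6117, -0.1366, 0.1674]
ee_rot: [0.755, 0.656, -0.001, -0.007]
ft_force: [-0.3, 0.1, 0.2]
gripper_width: 1.001
```

```bash
python3 - <<'E'
from h import *
go([.6168,-.143,.07],81.9);err(81.9)
E
```

```text
t14.32 pos [ 0.6117 -0.1366  0.1674] xang 81.98 tilt 0.76 F [-0.3  0.1  0.2] w 1.001 q [-0.41  0.36  1.52  0.    1.28 -0.27]
  shift now [-0.63  0.7   9.73] turn z 0.08 shift after turn [-0.56  0.59  9.74]
  rotvec to target deg [-0.64 -0.41  0.08]
```

Request:
{"fn": "apply_moves", "kwargs": {
  "commands": [
    {"linear": [-0.2,0.2,0.8],"rotation": [-0.3,-0.2,0]},
    {"linear": [-0.2,0.2,1],"rotation": [-0.3,-0.2,0]},
    {"linear": [-0.1,0.1,1],"rotation": [0,0,0]},
    {"linear": [0,0,1],"rotation": [0,0,0]},
    {"linear": [0,0,1],"rotation": [0,0,0]},
    {"linear": [0,0,0.6],"rotation": [0,0,0]},
    {"linear": [0,0,0.2],"rotation": [0,0,0]},
    {"linear": [0,0,0],"rotation": [0,0,0]}
  ]
}}

```text
time_s: 14.98
tool_pos: [0.6151, -0.1419, 0.1035]
ee_rot: [0.754, 0.656, -0.001, -0.002]
ft_force: [0.5, 0.8, 0.0]
gripper_width: 1.001
```

```bash
python3 - <<'E'
from h import *
go([.6168,-.143,.045],81.9);err(81.9)
E
```

```text
t14.98 pos [ 0.6151 -0.1419  0.1035] xang 82.06 tilt 0.19 F [0.5 0.8 0. ] w 1.001 q [-0.41  0.44  1.55  0.    1.15 -0.28]
  shift now [-0.1   0.21  5.85] turn z 0.16 shift after turn [-0.09  0.19  5.85]
  rotvec to target deg [-0.18 -0.06  0.16]
```

Request:
{"fn": "apply_moves", "kwargs": {
  "commands": [
    {"linear": [0,0.1,0.9],"rotation": [0,0,0]},
    {"linear": [0,0,1.2],"rotation": [0,0,0]},
    {"linear": [0,0,1.2],"rotation": [0,0,0]},
    {"linear": [0,0,1],"rotation": [0,0,0]},
    {"linear": [0,0,0.7],"rotation": [0,0,0]},
    {"linear": [0,0,0.3],"rotation": [0,0,0]},
    {"linear": [0,0,0.1],"rotation": [0,0,0]},
    {"linear": [0,0,0],"rotation": [0,0,0]}
  ]
}}

```text
time_s: 15.65
tool_pos: [0.6159, -0.1416, 0.0433]
ee_rot: [0.754, 0.657, -0.001, -0.002]
ft_force: [0.8, -0.1, 0.3]
gripper_width: 1.002
```

```bash
python3 - <<'E'
from h import *
go([.6168,-.143,.045],81.9);err(81.9)
E
```

```text
t15.65 pos [ 0.6159 -0.1416  0.0433] xang 82.08 tilt 0.21 F [ 0.8 -0.1  0.3] w 1.002 q [-0.41  0.52  1.57  0.    1.05 -0.28]
  shift now [-0.13  0.1  -0.17] turn z 0.18 shift after turn [-0.13  0.11 -0.17]
  rotvec to target deg [-0.2  -0.07  0.18]
```

Grip, read, then pull.

Request:
{"fn": "apply_moves", "kwargs": {
  "commands": [
    {"linear": [0,0,0],"rotation": [0,0,0]},
    {"linear": [0,0,0],"rotation": [0,0,0]},
    {"linear": [0,0,0],"rotation": [0,0,0]},
    {"linear": [0,0,0],"rotation": [0,0,0]},
    {"linear": [0,0,0],"rotation": [0,0,0]},
    {"linear": [0,0,0],"rotation": [0,0,0]},
    {"linear": [0,0,0],"rotation": [0,0,0]},
    {"linear": [0,0,0],"rotation": [0,0,0]}
  ],
  "claw": 1
}}

```text
time_s: 16.32
tool_pos: [0.6178, -0.1422, 0.0452]
ee_rot: [0.754, 0.657, 0.001, 0.0]
ft_force: [1.8, 0.3, -0.7]
gripper_width: 0.459
```

Request:
{"fn": "apply_moves", "kwargs": {
  "commands": [
    {"linear": [0,0,-0.6],"rotation": [0,0,0]},
    {"linear": [0,0,-0.8],"rotation": [0,0,0]},
    {"linear": [0,0,-1],"rotation": [0,0,0]},
    {"linear": [0,0,-1.2],"rotation": [0,0,0]},
    {"linear": [0,0,-1.5],"rotation": [0,0,0]},
    {"linear": [0,0,-2],"rotation": [0,0,0]},
    {"linear": [0,0,-2.5],"rotation": [0,0,0]},
    {"linear": [0,0,-2.5],"rotation": [0,0,0]},
    {"linear": [0,0,-2],"rotation": [0,0,0]},
    {"linear": [0,0,-1],"rotation": [0,0,0]},
    {"linear": [0,0,0],"rotation": [0,0,0]}
  ]
}}

```text
time_s: 17.23
tool_pos: [0.6135, -0.1407, 0.2024]
ee_rot: [0.754, 0.656, -0.001, -0.004]
ft_force: [0.4, -0.1, -2.2]
gripper_width: 0.461
```

Request:
{"fn": "apply_moves", "kwargs": {
  "commands": [
    {"linear": [0,0,-1],"rotation": [0,0,-7.1]},
    {"linear": [0,0,-1],"rotation": [0,0,-7.1]},
    {"linear": [0,0,-1],"rotation": [0,0,-7.1]},
    {"linear": [0,0,-1],"rotation": [0,0,-7.1]},
    {"linear": [0,0,-1],"rotation": [0,0,-7.1]},
    {"linear": [0,0,-1],"rotation": [0,0,-7.1]},
    {"linear": [0,0,-1],"rotation": [0,0,-7.1]},
    {"linear": [0,0,-1],"rotation": [0,0,-7.1]},
    {"linear": [0,0,-1],"rotation": [0,0,-7.1]},
    {"linear": [0,0,-1],"rotation": [0,0,-7.1]},
    {"linear": [0,0,-1],"rotation": [0,0,-7.1]},
    {"linear": [0,0,-1],"rotation": [0,0,-7.1]}
  ]
}}

```text
time_s: 18.23
tool_pos: [0.6056, -0.138, 0.3095]
ee_rot: [0.103, 0.994, 0.006, -0.019]
ft_force: [-1.1, -0.4, -3.0]
gripper_width: 0.46
```

```bash
python3 - <<'E'
from h import *
go([.5136,.3335,.33],169.2);err(169.2)
E
```

```text
t18.23 pos [ 0.6056 -0.138   0.3095] xang 168.17 tilt 2.24 F [-1.1 -0.4 -3. ] w 0.460 q [-0.41  0.26  1.36 -0.    1.56 -1.78]
  shift now [18.74 44.27 -0.99] turn z -1.03 shift after turn [17.88 44.59 -2.05]
  rotvec to target deg [ 0.45 -2.2  -1.04]
```

Request:
{"fn": "apply_moves", "kwargs": {
  "commands": [
    {"linear": [0.2,0.6,-0.6],"rotation": [0.3,-1.5,-0.6]},
    {"linear": [0.8,2,-0.6],"rotation": [0.2,-1.2,-0.4]},
    {"linear": [1.3,3.3,-0.3],"rotation": [0,-0.3,0]},
    {"linear": [1.3,3.3,-0.2],"rotation": [0,0,0]},
    {"linear": [1.3,3.3,-0.2],"rotation": [0,0,0]},
    {"linear": [1.3,3.3,-0.2],"rotation": [0,0,0]},
    {"linear": [1.3,3.3,-0.2],"rotation": [0,0,0]},
    {"linear": [1.3,3.3,-0.2],"rotation": [0,0,0]},
    {"linear": [1.3,3.3,-0.2],"rotation": [0,0,0]},
    {"linear": [1.3,3.3,-0.2],"rotation": [0,0,0]},
    {"linear": [1.3,3.3,-0.2],"rotation": [0,0,0]},
    {"linear": [1.3,3.3,-0.2],"rotation": [0,0,0]}
  ]
}}

```text
time_s: 19.23
tool_pos: [0.5243, 0.2444, 0.3264]
ee_rot: [0.097, 0.995, -0.003, -0.005]
ft_force: [1.0, -0.1, -2.8]
gripper_width: 0.46
```

```bash
python3 - <<'E'
from h import *
go([.5136,.3335,.32],169.2);err(169.2)
E
```

```text
t19.23 pos [0.5243 0.2444 0.3264] xang 168.82 tilt 0.67 F [ 1.  -0.1 -2.8] w 0.460 q [ 0.23  0.13  1.47 -0.    1.55 -1.14]
  shift now [2.77 8.53 0.59] turn z -0.38 shift after turn [2.72 8.55 0.64]
  rotvec to target deg [-0.45 -0.5  -0.38]
```

Request:
{"fn": "apply_moves", "kwargs": {
  "commands": [
    {"linear": [0.7,2.2,0],"rotation": [-0.3,-0.3,-0.2]},
    {"linear": [0.6,1.8,0],"rotation": [-0.1,-0.3,0]},
    {"linear": [0.4,1.2,0],"rotation": [0,0,0]},
    {"linear": [0.3,0.8,0],"rotation": [0,0,0]},
    {"linear": [0.2,0.4,0],"rotation": [0,0,0]},
    {"linear": [0,0.2,0],"rotation": [0,0,0]},
    {"linear": [0,0,0],"rotation": [0,0,0]}
  ]
}}

```text
time_s: 19.82
tool_pos: [0.5073, 0.3232, 0.3177]
ee_rot: [0.091, 0.996, -0.003, -0.006]
ft_force: [-0.8, 0.6, -2.6]
gripper_width: 0.461
```

```bash
python3 - <<'E'
from h import *
go([.5136,.3335,.25],169.2);err(169.2)
E
```

```text
t19.82 pos [0.5073 0.3232 0.3177] xang 169.60 tilt 0.75 F [-0.8  0.6 -2.6] w 0.461 q [ 0.37  0.19  1.42  0.    1.54 -1.02]
  shift now [-0.51  1.17  6.76] turn z 0.40 shift after turn [-0.42  1.13  6.77]
  rotvec to target deg [-0.36 -0.66  0.4 ]
```

Request:
{"fn": "apply_moves", "kwargs": {
  "commands": [
    {"linear": [-0.2,0.4,0],"rotation": [-0.2,-0.3,0.2]},
    {"linear": [-0.1,0.4,0.6],"rotation": [-0.1,-0.3,0.1]},
    {"linear": [0,0.1,1],"rotation": [0,0,0]},
    {"linear": [0,0,1.2],"rotation": [0,0,0]},
    {"linear": [0,0,1.2],"rotation": [0,0,0]},
    {"linear": [0,0,1],"rotation": [0,0,0]}
  ]
}}

```text
time_s: 20.32
tool_pos: [0.5151, 0.3291, 0.2653]
ee_rot: [0.096, 0.995, 0.0, 0.002]
ft_force: [-2.2, 1.2, 3.8]
gripper_width: 0.464
```

```bash
python3 - <<'E'
from h import *
go([.5136,.3335,.175],169.2);err(169.2)
E
```

```text
t20.32 pos [0.5151 0.3291 0.2653] xang 168.98 tilt 0.24 F [-2.2  1.2  3.8] w 0.464 q [ 0.38  0.23  1.48 -0.    1.43 -1.  ]
  shift now [0.27 0.39 9.03] turn z -0.22 shift after turn [0.23 0.4  9.03]
  rotvec to target deg [ 0.05  0.23 -0.22]
```

Request:
{"fn": "apply_moves", "kwargs": {
  "commands": [
    {"linear": [0.1,0.2,1.2],"rotation": [0,0.2,-0.2]},
    {"linear": [0.1,0.1,1.2],"rotation": [0,0,0]},
    {"linear": [0.1,0,1.2],"rotation": [0,0,0]},
    {"linear": [0.1,0,1.2],"rotation": [0,0,0]},
    {"linear": [0,0,1.2],"rotation": [0,0,0]},
    {"linear": [0,0,1],"rotation": [0,0,0]},
    {"linear": [0,0,0.6],"rotation": [0,0,0]},
    {"linear": [0,0,0.2],"rotation": [0,0,0]},
    {"linear": [0,0,0],"rotation": [0,0,0]}
  ]
}}

```text
time_s: 21.07
tool_pos: [0.5156, 0.3319, 0.1781]
ee_rot: [0.095, 0.995, 0.001, 0.004]
ft_force: [0.9, -0.1, -1.0]
gripper_width: 0.462
```

```bash
python3 - <<'E'
from h import *
go([.5136,.3335,.175],169.2);err(169.2)
E
```

```text
t21.07 pos [0.5156 0.3319 0.1781] xang 169.10 tilt 0.50 F [ 0.9 -0.1 -1. ] w 0.462 q [ 0.38  0.31  1.56 -0.    1.26 -1.  ]
  shift now [0.22 0.12 0.3 ] turn z -0.10 shift after turn [0.22 0.12 0.31]
  rotvec to target deg [ 0.11  0.49 -0.1 ]
```

Request:
{"fn": "apply_moves", "kwargs": {
  "commands": [
    {"linear": [0.1,0,0.5],"rotation": [0,0.3,0]},
    {"linear": [0,0,0.1],"rotation": [0,0,0]}
  ]
}}

```text
time_s: 21.23
tool_pos: [0.515, 0.3322, 0.1722]
ee_rot: [0.095, 0.995, 0.001, 0.002]
ft_force: [1.5, -0.4, -1.4]
gripper_width: 0.459
```

Request:
{"fn": "apply_moves", "kwargs": {
  "commands": [
    {"linear": [0,0,0],"rotation": [0,0,0]},
    {"linear": [0,0,0],"rotation": [0,0,0]},
    {"linear": [0,0,0],"rotation": [0,0,0]},
    {"linear": [0,0,0],"rotation": [0,0,0]},
    {"linear": [0,0,0],"rotation": [0,0,0]},
    {"linear": [0,0,0],"rotation": [0,0,0]}
  ],
  "claw": 0.2
}}

```text
time_s: 21.73
tool_pos: [0.5184, 0.3322, 0.1754]
ee_rot: [0.095, 0.995, 0.002, 0.006]
ft_force: [4.9, -2.1, -0.1]
gripper_width: 0.802
```

Request:
{"fn": "apply_moves", "kwargs": {
  "commands": [
    {"linear": [0,0,-1],"rotation": [0,0,0]},
    {"linear": [0,0,-1.5],"rotation": [0,0,0]},
    {"linear": [0,0,-2],"rotation": [0,0,0]},
    {"linear": [0,0,-2],"rotation": [0,0,0]},
    {"linear": [0,0,-2],"rotation": [0,0,0]},
    {"linear": [0,0,-2],"rotation": [0,0,0]},
    {"linear": [0,0,-1],"rotation": [0,0,0]}
  ]
}}

```text
time_s: 22.32
tool_pos: [0.5114, 0.3326, 0.2951]
ee_rot: [0.094, 0.996, 0.001, -0.001]
ft_force: [0.1, -0.2, 0.3]
gripper_width: 0.795
```

```bash
python3 - <<'E'
from h import *
go([.628,-.064,.18],81.9);err(169.2)
d=get_image("side");save(d,"s8",(90,60,340,290),3)
E
```

```text
t22.32 pos [0.5114 0.3326 0.2951] xang 169.16 tilt 0.18 F [ 0.1 -0.2  0.3] w 0.795 q [ 0.38  0.21  1.44  0.    1.49 -1.  ]
  shift now [-18.94 -36.78  11.38] turn z 87.26 shift after turn [-37.62  17.13  11.51]
  rotvec to target deg [ 0.13 -0.12 -0.04]
```

View pics/s8.png

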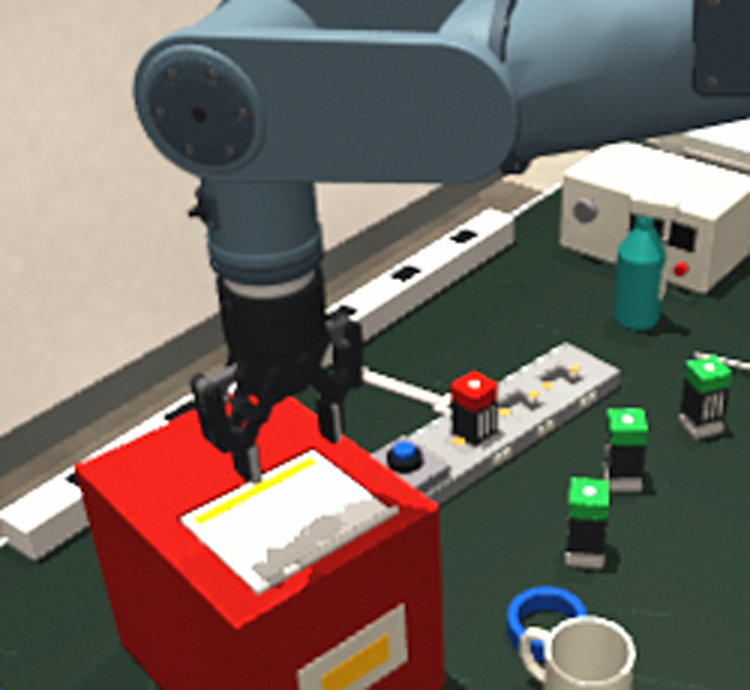

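Request:
{"fn": "apply_moves", "kwargs": {
  "commands": [
    {"linear": [-0.9,-1.7,0],"rotation": [0,0,0]},
    {"linear": [-1.8,-3.5,0],"rotation": [0,0,0]},
    {"linear": [-1.8,-3.5,0],"rotation": [0,0,0]},
    {"linear": [-1.8,-3.5,0],"rotation": [0,0,0]},
    {"linear": [-1.8,-3.5,0],"rotation": [0,0,0]},
    {"linear": [-1.8,-3.5,0],"rotation": [0,0,0]},
    {"linear": [-1.8,-3.5,0],"rotation": [0,0,0]},
    {"linear": [-1.8,-3.5,0],"rotation": [0,0,0]},
    {"linear": [-1.8,-3.5,0],"rotation": [0,0,0]},
    {"linear": [-1.8,-3.5,0],"rotation": [0,0,0]},
    {"linear": [-1.5,-2.8,0],"rotation": [0,0,0]}
  ],
  "claw": 0
}}

```text
time_s: 23.28
tool_pos: [0.6234, -0.0587, 0.2851]
ee_rot: [0.085, 0.996, 0.007, -0.009]
ft_force: [1.1, 0.4, 0.2]
gripper_width: 1.002
```

Request:
{"fn": "apply_moves", "kwargs": {
  "commands": [
    {"linear": [0,0,0],"rotation": [0,0,7.1]},
    {"linear": [0,0,0.6],"rotation": [0,0,7.1]},
    {"linear": [0,0,1],"rotation": [0,0,7.1]},
    {"linear": [0,0,1],"rotation": [0,0,7.1]},
    {"linear": [0,0,1],"rotation": [0,0,7.1]},
    {"linear": [0,0,1],"rotation": [0,0,7.1]},
    {"linear": [0,0,1],"rotation": [0,0,7.1]},
    {"linear": [0,0,1],"rotation": [0,0,7.1]},
    {"linear": [0,0,1],"rotation": [0,0,7.1]},
    {"linear": [0,0,0.6],"rotation": [0,0,7.1]},
    {"linear": [0,0,0.4],"rotation": [0,0,7.1]},
    {"linear": [0,0,0],"rotation": [0,0,7]}
  ]
}}

```text
time_s: 24.28
tool_pos: [0.6119, -0.0609, 0.1794]
ee_rot: [0.743, 0.669, -0.007, -0.026]
ft_force: [0.3, 0.3, 0.1]
gripper_width: 0.999
```

```bash
python3 - <<'E'
from h import *
go([.628,-.064,.16],81.9);err(81.9)
E
```

```text
t24.28 pos [ 0.6119 -0.0609  0.1794] xang 83.96 tilt 3.04 F [0.3 0.3 0.1] w 0.999 q [-0.3   0.35  1.51  0.01  1.34 -0.2 ]
  shift now [-0.18  1.72  1.86] turn z 2.06 shift after turn [-0.08  1.64  1.94]
  rotvec to target deg [-2.75 -1.3   2.09]
```

Request:
{"fn": "apply_moves", "kwargs": {
  "commands": [
    {"linear": [0,0.4,0.4],"rotation": [-1.2,-0.6,1]},
    {"linear": [0,0.5,0.6],"rotation": [-1,-0.5,0.7]},
    {"linear": [0,0.3,0.4],"rotation": [-0.4,0,0.2]},
    {"linear": [0,0.1,0.2],"rotation": [0,0,0]},
    {"linear": [0,0,0],"rotation": [0,0,0]}
  ]
}}

```text
time_s: 24.7
tool_pos: [0.6202, -0.0593, 0.1565]
ee_rot: [0.757, 0.654, -0.002, -0.007]
ft_force: [0.5, -0.5, -0.6]
gripper_width: 1.001
```

```bash
python3 - <<'E'
from h import *
go([.628,-.064,.1],81.9);err(81.9)
E
```

```text
t24.70 pos [ 0.6202 -0.0593  0.1565] xang 81.65 tilt 0.88 F [ 0.5 -0.5 -0.6] w 1.001 q [-0.29  0.37  1.53  0.01  1.26 -0.14]
  shift now [-0.39  0.92  5.63] turn z -0.25 shift after turn [-0.36  0.84  5.65]
  rotvec to target deg [-0.78 -0.4  -0.25]
```

Request:
{"fn": "apply_moves", "kwargs": {
  "commands": [
    {"linear": [-0.1,0.3,0.6],"rotation": [-0.4,-0.2,-0.1]},
    {"linear": [-0.1,0.3,0.8],"rotation": [-0.3,-0.2,-0.1]},
    {"linear": [-0.1,0.1,1],"rotation": [0,0,0]},
    {"linear": [0,0,1],"rotation": [0,0,0]},
    {"linear": [0,0,1],"rotation": [0,0,0]},
    {"linear": [0,0,0.5],"rotation": [0,0,0]},
    {"linear": [0,0,0.1],"rotation": [0,0,0]},
    {"linear": [0,0,0],"rotation": [0,0,0]}
  ]
}}

```text
time_s: 25.37
tool_pos: [0.6259, -0.0635, 0.0994]
ee_rot: [0.755, 0.656, -0.001, -0.002]
ft_force: [-0.2, -0.1, 0.3]
gripper_width: 0.998
```

```bash
python3 - <<'E'
from h import *
go([.628,-.064,.045],81.9);err(81.9)
E
```

```text
t25.37 pos [ 0.6259 -0.0635  0.0994] xang 81.92 tilt 0.24 F [-0.2 -0.1  0.3] w 0.998 q [-0.29  0.44  1.56 -0.    1.15 -0.15]
  shift now [-0.03  0.24  5.44] turn z 0.02 shift after turn [-0.02  0.21  5.44]
  rotvec to target deg [-0.24 -0.03  0.02]
```

Request:
{"fn": "apply_moves", "kwargs": {
  "commands": [
    {"linear": [0,0.1,0.9],"rotation": [0,0,0]},
    {"linear": [0,0,1.2],"rotation": [0,0,0]},
    {"linear": [0,0,1.2],"rotation": [0,0,0]},
    {"linear": [0,0,0.9],"rotation": [0,0,0]},
    {"linear": [0,0,0.6],"rotation": [0,0,0]},
    {"linear": [0,0,0.2],"rotation": [0,0,0]},
    {"linear": [0,0,0],"rotation": [0,0,0]}
  ]
}}

```text
time_s: 25.95
tool_pos: [0.6268, -0.0635, 0.044]
ee_rot: [0.755, 0.656, -0.001, -0.002]
ft_force: [-0.2, 0.4, -0.5]
gripper_width: 1.0
```

Request:
{"fn": "apply_moves", "kwargs": {
  "commands": [
    {"linear": [0,0,0],"rotation": [0,0,0]},
    {"linear": [0,0,0],"rotation": [0,0,0]},
    {"linear": [0,0,0],"rotation": [0,0,0]},
    {"linear": [0,0,0],"rotation": [0,0,0]},
    {"linear": [0,0,0],"rotation": [0,0,0]},
    {"linear": [0,0,0],"rotation": [0,0,0]},
    {"linear": [0,0,0],"rotation": [0,0,0]},
    {"linear": [0,0,0],"rotation": [0,0,0]}
  ],
  "claw": 1
}}

```text
time_s: 26.62
tool_pos: [0.6285, -0.0639, 0.0453]
ee_rot: [0.755, 0.656, 0.0, -0.0]
ft_force: [0.4, -0.0, -1.8]
gripper_width: 0.459
```

Request:
{"fn": "apply_moves", "kwargs": {
  "commands": [
    {"linear": [0,0,-0.6],"rotation": [0,0,0]},
    {"linear": [0,0,-0.8],"rotation": [0,0,0]},
    {"linear": [0,0,-1],"rotation": [0,0,0]},
    {"linear": [0,0,-1.2],"rotation": [0,0,0]},
    {"linear": [0,0,-1.5],"rotation": [0,0,0]},
    {"linear": [0,0,-2],"rotation": [0,0,0]},
    {"linear": [0,0,-2.5],"rotation": [0,0,0]},
    {"linear": [0,0,-2.5],"rotation": [0,0,0]},
    {"linear": [0,0,-2],"rotation": [0,0,0]},
    {"linear": [0,0,-1],"rotation": [0,0,0]},
    {"linear": [0,0,0],"rotation": [0,0,0]}
  ]
}}

```text
time_s: 27.53
tool_pos: [0.6245, -0.0629, 0.2022]
ee_rot: [0.755, 0.655, -0.002, -0.003]
ft_force: [0.5, -0.4, -2.7]
gripper_width: 0.462
```

Request:
{"fn": "apply_moves", "kwargs": {
  "commands": [
    {"linear": [0,0,-1],"rotation": [0,0,-7.1]},
    {"linear": [0,0,-1],"rotation": [0,0,-7.1]},
    {"linear": [0,0,-1],"rotation": [0,0,-7.1]},
    {"linear": [0,0,-1],"rotation": [0,0,-7.1]},
    {"linear": [0,0,-1],"rotation": [0,0,-7.1]},
    {"linear": [0,0,-1],"rotation": [0,0,-7.1]},
    {"linear": [0,0,-1],"rotation": [0,0,-7.1]},
    {"linear": [0,0,-1],"rotation": [0,0,-7.1]},
    {"linear": [0,0,-1],"rotation": [0,0,-7.1]},
    {"linear": [0,0,-1],"rotation": [0,0,-7.1]},
    {"linear": [0,0,-1],"rotation": [0,0,-7.1]},
    {"linear": [0,0,-1],"rotation": [0,0,-7.1]}
  ]
}}

```text
time_s: 28.53
tool_pos: [0.6165, -0.0609, 0.3091]
ee_rot: [0.104, 0.994, 0.003, -0.019]
ft_force: [0.5, 0.2, -1.9]
gripper_width: 0.465
```

```bash
python3 - <<'E'
from h import *
go([.5136,.3335,.32],169.2);err(169.2)
E
```

```text
t28.53 pos [ 0.6165 -0.0609  0.3091] xang 168.02 tilt 2.26 F [ 0.5  0.2 -1.9] w 0.465 q [-0.29  0.26  1.36 -0.    1.56 -1.65]
  shift now [18.28 36.45 -0.27] turn z -1.18 shift after turn [17.5  36.81 -1.09]
  rotvec to target deg [ 0.19 -2.25 -1.19]
```

Request:
{"fn": "apply_moves", "kwargs": {
  "commands": [
    {"linear": [0.3,0.6,-0.6],"rotation": [0.1,-1.5,-0.7]},
    {"linear": [1,2,-0.6],"rotation": [0,-1.2,-0.5]},
    {"linear": [1.6,3.3,-0.3],"rotation": [0,-0.3,0]},
    {"linear": [1.6,3.3,-0.2],"rotation": [0,0,0]},
    {"linear": [1.6,3.3,-0.2],"rotation": [0,0,0]},
    {"linear": [1.6,3.3,-0.2],"rotation": [0,0,0]},
    {"linear": [1.6,3.3,-0.2],"rotation": [0,0,0]},
    {"linear": [1.6,3.3,-0.2],"rotation": [0,0,0]},
    {"linear": [1.6,3.3,-0.2],"rotation": [0,0,0]},
    {"linear": [1.3,2.6,-0.2],"rotation": [0,0,0]},
    {"linear": [0.8,1.6,-0.2],"rotation": [0,0,0]},
    {"linear": [0.3,0.8,0],"rotation": [0,0,0]}
  ]
}}

```text
time_s: 29.53
tool_pos: [0.5152, 0.2775, 0.3247]
ee_rot: [0.094, 0.996, -0.002, -0.005]
ft_force: [0.9, -0.4, -1.8]
gripper_width: 0.462
```

```bash
python3 - <<'E'
from h import *
go([.5136,.3335,.32],169.2);err(169.2)
E
```

```text
t29.53 pos [0.5152 0.2775 0.3247] xang 169.24 tilt 0.64 F [ 0.9 -0.4 -1.8] w 0.462 q [ 0.29  0.15  1.46 -0.    1.55 -1.09]
  shift now [1.19 5.47 0.45] turn z 0.04 shift after turn [1.2  5.47 0.47]
  rotvec to target deg [-0.32 -0.55  0.04]
```

Request:
{"fn": "apply_moves", "kwargs": {
  "commands": [
    {"linear": [0.3,1.3,0],"rotation": [-0.2,-0.3,0]},
    {"linear": [0.3,1.4,0],"rotation": [-0.1,-0.2,0]},
    {"linear": [0.2,1,0],"rotation": [0,0,0]},
    {"linear": [0.1,0.6,0],"rotation": [0,0,0]},
    {"linear": [0,0.3,0],"rotation": [0,0,0]},
    {"linear": [0,0.1,0],"rotation": [0,0,0]}
  ]
}}

```text
time_s: 30.03
tool_pos: [0.5136, 0.3278, 0.3192]
ee_rot: [0.093, 0.996, -0.003, -0.004]
ft_force: [-0.2, 0.1, -2.7]
gripper_width: 0.461
```

```bash
python3 - <<'E'
from h import *
go([.5136,.3335,.27],169.2);err(169.2)
E
```

```text
t30.03 pos [0.5136 0.3278 0.3192] xang 169.30 tilt 0.54 F [-0.2  0.1 -2.7] w 0.461 q [ 0.37  0.21  1.4  -0.    1.54 -1.01]
  shift now [0.07 0.59 4.92] turn z 0.10 shift after turn [0.1  0.56 4.92]
  rotvec to target deg [-0.34 -0.43  0.11]
```

Request:
{"fn": "apply_moves", "kwargs": {
  "commands": [
    {"linear": [0,0.2,0.6],"rotation": [-0.2,-0.2,0]},
    {"linear": [0,0.2,1],"rotation": [-0.1,-0.2,0]},
    {"linear": [0,0,1.2],"rotation": [0,0,0]},
    {"linear": [0,0,1.2],"rotation": [0,0,0]},
    {"linear": [0,0,1.2],"rotation": [0,0,0]},
    {"linear": [0,0,1.2],"rotation": [0,0,0]},
    {"linear": [0,0,1],"rotation": [0,0,0]}
  ]
}}

```text
time_s: 30.62
tool_pos: [0.5175, 0.3295, 0.2412]
ee_rot: [0.095, 0.995, 0.001, 0.003]
ft_force: [1.9, -1.0, 3.6]
gripper_width: 0.456
```

```bash
python3 - <<'E'
from h import *
go([.5136,.3335,.174],169.2);err(169.2)
E
```

```text
t30.62 pos [0.5175 0.3295 0.2412] xang 169.07 tilt 0.38 F [ 1.9 -1.   3.6] w 0.456 q [ 0.37  0.25  1.5  -0.    1.38 -1.01]
  shift now [0.5  0.3  6.72] turn z -0.13 shift after turn [0.46 0.32 6.72]
  rotvec to target deg [ 0.13  0.36 -0.13]
```

Request:
{"fn": "apply_moves", "kwargs": {
  "commands": [
    {"linear": [0.1,0.1,1.2],"rotation": [0,0.2,0]},
    {"linear": [0.1,0.1,1.2],"rotation": [0,0.1,0]},
    {"linear": [0.1,0,1.2],"rotation": [0,0,0]},
    {"linear": [0.1,0,1.2],"rotation": [0,0,0]},
    {"linear": [0,0,0.8],"rotation": [0,0,0]},
    {"linear": [0,0,0.4],"rotation": [0,0,0]},
    {"linear": [0,0,0.1],"rotation": [0,0,0]}
  ]
}}

```text
time_s: 31.2
tool_pos: [0.5153, 0.3304, 0.171]
ee_rot: [0.096, 0.995, 0.0, 0.001]
ft_force: [2.1, 0.3, -1.0]
gripper_width: 0.46
```

```bash
python3 - <<'E'
from h import *
go([.5136,.3335,.174],169.2);err(169.2)
E
```

```text
t31.20 pos [0.5153 0.3304 0.171 ] xang 168.94 tilt 0.15 F [ 2.1  0.3 -1. ] w 0.460 q [ 0.38  0.32  1.57 -0.    1.26 -1.  ]
  shift now [ 0.22  0.27 -0.3 ] turn z -0.26 shift after turn [ 0.22  0.27 -0.3 ]
  rotvec to target deg [ 0.04  0.14 -0.26]
```

Request:
{"fn": "apply_moves", "kwargs": {
  "commands": [
    {"linear": [0,0,0],"rotation": [0,0,0]},
    {"linear": [0,0,0],"rotation": [0,0,0]},
    {"linear": [0,0,0],"rotation": [0,0,0]},
    {"linear": [0,0,0],"rotation": [0,0,0]},
    {"linear": [0,0,0],"rotation": [0,0,0]},
    {"linear": [0,0,0],"rotation": [0,0,0]}
  ],
  "claw": 0.2
}}

```text
time_s: 31.7
tool_pos: [0.5186, 0.3305, 0.1739]
ee_rot: [0.096, 0.995, 0.001, 0.005]
ft_force: [3.6, -1.4, 0.1]
gripper_width: 0.798
```

Request:
{"fn": "apply_moves", "kwargs": {
  "commands": [
    {"linear": [0,0,-1],"rotation": [0,0,0]},
    {"linear": [0,0,-1.5],"rotation": [0,0,0]},
    {"linear": [0,0,-2],"rotation": [0,0,0]},
    {"linear": [0,0,-2],"rotation": [0,0,0]},
    {"linear": [0,0,-2],"rotation": [0,0,0]},
    {"linear": [0,0,-2],"rotation": [0,0,0]},
    {"linear": [0,0,-1],"rotation": [0,0,0]}
  ]
}}

```text
time_s: 32.28
tool_pos: [0.5125, 0.331, 0.2949]
ee_rot: [0.096, 0.995, 0.001, -0.001]
ft_force: [-0.5, -0.0, -0.2]
gripper_width: 0.801
```

```bash
python3 - <<'E'
from h import *
d=get_image("top");caps(d);save(d,"t9",(60,90,360,300),2.6)
d=get_image("side");save(d,"s9",(90,60,340,290),3)
E
```

```text
red 70.0 [ 84. 207.] [10. 10.] [0.4886 0.4787] ang 1.3
green 183.5 [336.2 234.3] [14.4 14.1] [ 0.4249 -0.2691] ang 56.9
green 178.0 [240.8 233.6] [14.3 14.3] [0.4206 0.0118] ang 27.8
green 182.0 [285.4 224.1] [14.2 14.2] [ 0.4516 -0.1193] ang 38.0
```

View pics/s9.png

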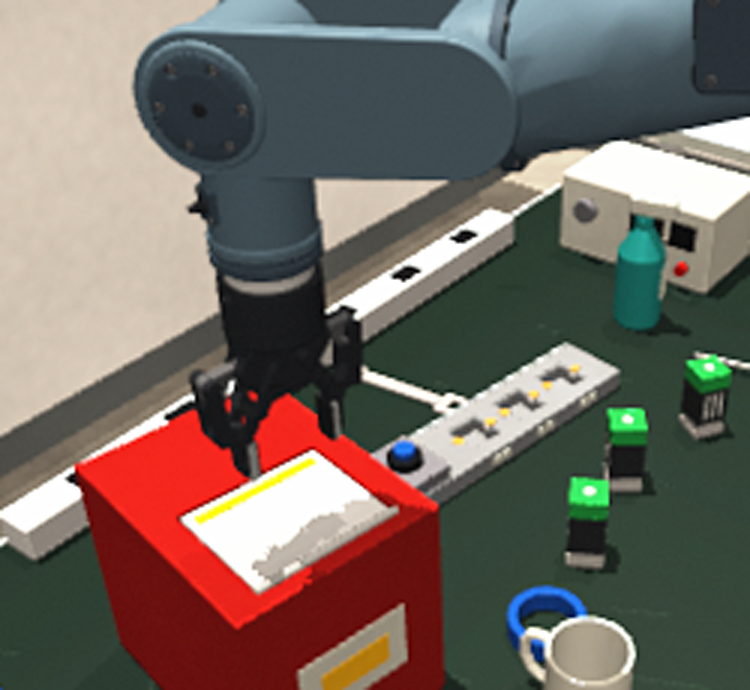

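View pics/t9.png

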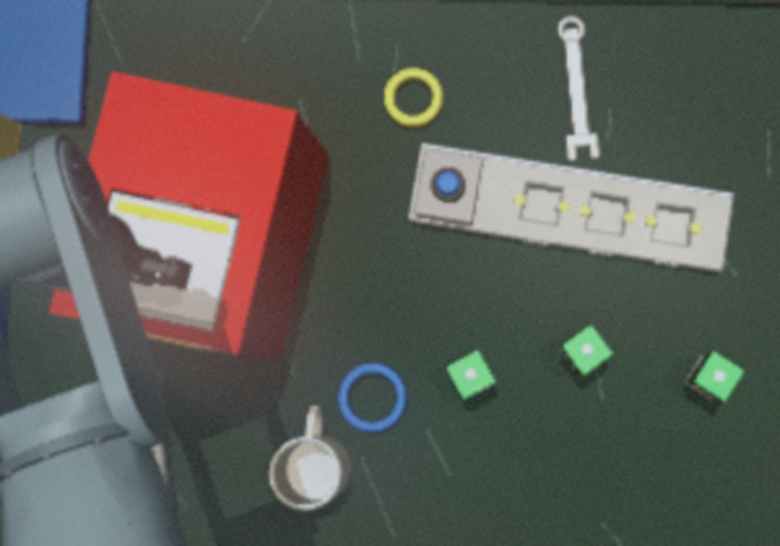

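```bash
python3 - <<'E'
from h import *
d=get_image("top")
im=cv2.resize(d["color"],None,fx=4,fy=4,interpolation=cv2.INTER_CUBIC)
hsv=cv2.cvtColor(im,cv2.COLOR_RGB2HSV)
m=cv2.inRange(hsv,(20,60,120),(35,255,255))
for c in cv2.findContours(m,0,1)[0]:
    if 30<cv2.contourArea(c)<900:
        M=cv2.moments(c);u=(M['m10']/M['m00']+.5)/4-.5;v=(M['m01']/M['m00']+.5)/4-.5
        if 250<u<345 and 150<v<190: print(round(u,1),round(v,1),cv2.contourArea(c),ray(d,(u,v),.027)[:2].round(4))
go([.4206,.0118,.2],117.8)
E
```

```text
327.0 177.3 185.0 [ 0.6029 -0.2502]
309.9 174.5 153.5 [ 0.6105 -0.1969]
301.6 173.1 161.0 [ 0.6146 -0.1711]
284.7 170.5 160.0 [ 0.6217 -0.1181]
276.5 169.0 143.5 [ 0.6257 -0.0923]
259.4 166.3 155.0 [ 0.6332 -0.0386]
t32.43 pos [0.5125 0.3307 0.2922] xang 168.97 tilt 0.15 F [ 0.7 -0.6 -1.6] w 0.806 q [ 0.38  0.22  1.44  0.    1.48 -1.  ]
  shift now [  2.89 -33.06   9.21] turn z 51.17 shift after turn [-23.92 -23.     9.22]
```

Request:
{"fn": "apply_moves", "kwargs": {
  "commands": [
    {"linear": [0.1,-1.7,0],"rotation": [0,0,0]},
    {"linear": [0.3,-3.3,0],"rotation": [0,0,0]},
    {"linear": [0.3,-3.3,0],"rotation": [0,0,0]},
    {"linear": [0.3,-3.3,0],"rotation": [0,0,0]},
    {"linear": [0.3,-3.3,0],"rotation": [0,0,0]},
    {"linear": [0.3,-3.3,0],"rotation": [0,0,0]},
    {"linear": [0.3,-3.3,0],"rotation": [0,0,0]},
    {"linear": [0.3,-3.3,0],"rotation": [0,0,0]},
    {"linear": [0.3,-3.3,0],"rotation": [0,0,0]},
    {"linear": [0.3,-2.2,0],"rotation": [0,0,0]},
    {"linear": [0.1,-1,0],"rotation": [0,0,0]}
  ],
  "claw": 0
}}

```text
time_s: 33.35
tool_pos: [0.4075, 0.0208, 0.2705]
ee_rot: [0.092, 0.996, -0.001, -0.021]
ft_force: [0.1, -0.1, 0.6]
gripper_width: 0.996
```

Request:
{"fn": "apply_moves", "kwargs": {
  "commands": [
    {"linear": [0,0,0],"rotation": [0,0,4]},
    {"linear": [0,0,1],"rotation": [0,0,7.1]},
    {"linear": [0,0,1.3],"rotation": [0,0,7.1]},
    {"linear": [0,0,1.3],"rotation": [0,0,7.1]},
    {"linear": [0,0,1.3],"rotation": [0,0,7.1]},
    {"linear": [0,0,1.3],"rotation": [0,0,7.1]},
    {"linear": [0,0,1],"rotation": [0,0,7.1]},
    {"linear": [0,0,0.6],"rotation": [0,0,4]},
    {"linear": [0,0,0.2],"rotation": [0,0,0]}
  ]
}}

```text
time_s: 34.1
tool_pos: [0.3907, 0.0209, 0.1724]
ee_rot: [0.518, 0.855, -0.013, -0.032]
ft_force: [-0.7, 0.5, 0.1]
gripper_width: 0.998
```

```bash
python3 - <<'E'
from h import *
go([.4206,.0118,.14],117.8);err(117.8)
E
```

```text
t34.10 pos [0.3907 0.0209 0.1724] xang 117.51 tilt 3.97 F [-0.7  0.5  0.1] w 0.998 q [-0.25 -0.13  2.05 -0.01  1.29 -0.73]
  shift now [-2.32  2.41  3.02] turn z -0.29 shift after turn [-2.2   2.22  3.24]
  rotvec to target deg [-3.19 -2.37 -0.22]
```

Request:
{"fn": "apply_moves", "kwargs": {
  "commands": [
    {"linear": [-0.5,0.5,0.5],"rotation": [-1.3,-1,0]},
    {"linear": [-0.7,0.7,0.8],"rotation": [-1.2,-0.9,0]},
    {"linear": [-0.5,0.5,0.6],"rotation": [-0.4,-0.3,0]},
    {"linear": [-0.2,0.2,0.3],"rotation": [0,0,0]},
    {"linear": [0,0,0],"rotation": [0,0,0]}
  ]
}}

```text
time_s: 34.52
tool_pos: [0.4107, 0.0148, 0.1427]
ee_rot: [0.513, 0.858, -0.002, -0.008]
ft_force: [0.1, -0.6, 0.5]
gripper_width: 0.998
```

```bash
python3 - <<'E'
from h import *
go([.4206,.0118,.1],117.8);err(117.8)
E
```

```text
t34.52 pos [0.4107 0.0148 0.1427] xang 118.23 tilt 0.95 F [ 0.1 -0.6  0.5] w 0.998 q [-0.25 -0.08  2.07 -0.    1.17 -0.75]
  shift now [-0.78  0.78  4.25] turn z 0.43 shift after turn [-0.72  0.73  4.27]
  rotvec to target deg [-0.7  -0.64  0.43]
```

Request:
{"fn": "apply_moves", "kwargs": {
  "commands": [
    {"linear": [-0.3,0.3,0.5],"rotation": [-0.3,-0.3,0.2]},
    {"linear": [-0.3,0.3,0.8],"rotation": [-0.3,-0.3,0.2]},
    {"linear": [-0.1,0.1,1],"rotation": [0,0,0]},
    {"linear": [0,0,0.6],"rotation": [0,0,0]},
    {"linear": [0,0,0.2],"rotation": [0,0,0]},
    {"linear": [0,0,0],"rotation": [0,0,0]}
  ]
}}

```text
time_s: 35.02
tool_pos: [0.42, 0.0122, 0.1096]
ee_rot: [0.515, 0.857, -0.001, -0.001]
ft_force: [0.0, 0.4, 0.3]
gripper_width: 0.999
```

```bash
python3 - <<'E'
from h import *
go([.4206,.0118,.039],117.8);err(117.8)
d=get_image("side");save(d,"s10",(230,100,360,290),3)
E
```

```text
t35.02 pos [0.42   0.0122 0.1096] xang 118.05 tilt 0.15 F [0.  0.4 0.3] w 0.999 q [-0.25 -0.01  2.09 -0.    1.07 -0.74]
  shift now [-0.07  0.05  7.06] turn z 0.25 shift after turn [-0.06  0.03  7.06]
  rotvec to target deg [-0.13 -0.07  0.25]
```

View pics/s10.png

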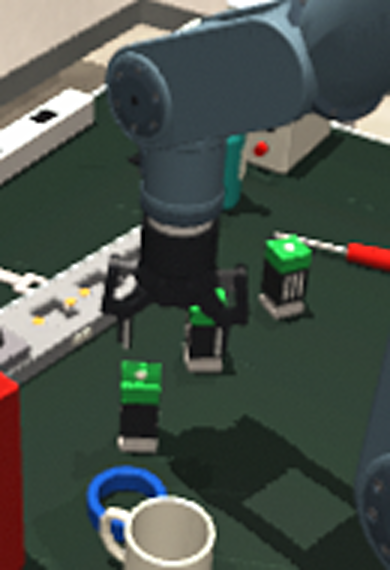

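```bash
python3 - <<'E'
from h import *
d=get_image("top");caps(d);save(d,"t11",(180,130,360,300),4)
d=get_image("side");
s=read_state();print(proj(d,s["tool_pos"]))
im=cv2.resize(d["color"],None,fx=4,fy=4,interpolation=cv2.INTER_CUBIC)
save(d,"s11",(255,180,355,260),7)
E
```

```text
green 182.5 [336.2 234.3] [14.4 14.1] [ 0.4249 -0.2691] ang 56.9
green 181.0 [285.4 224.1] [14.2 14.2] [ 0.4516 -0.1193] ang 38.0
[[286.94168554 218.20092252]]
```

View pics/t11.png

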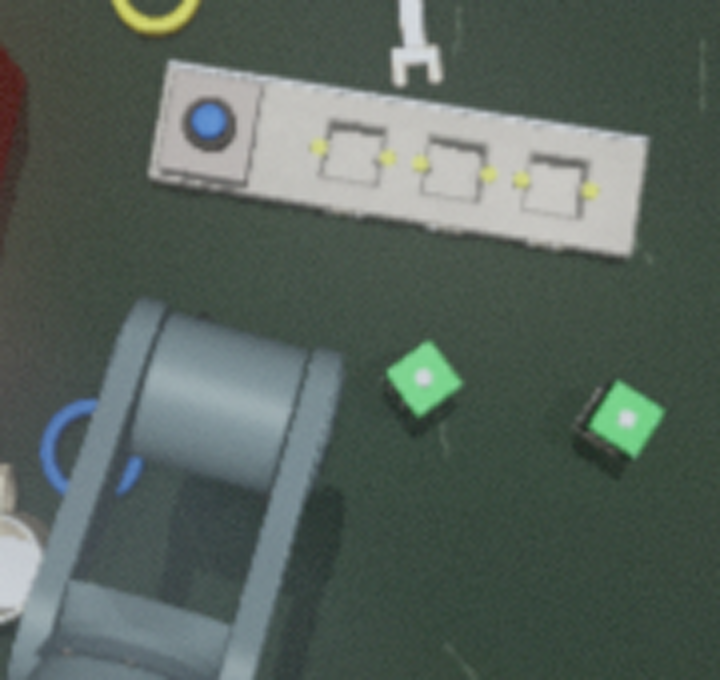

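View pics/s11.png

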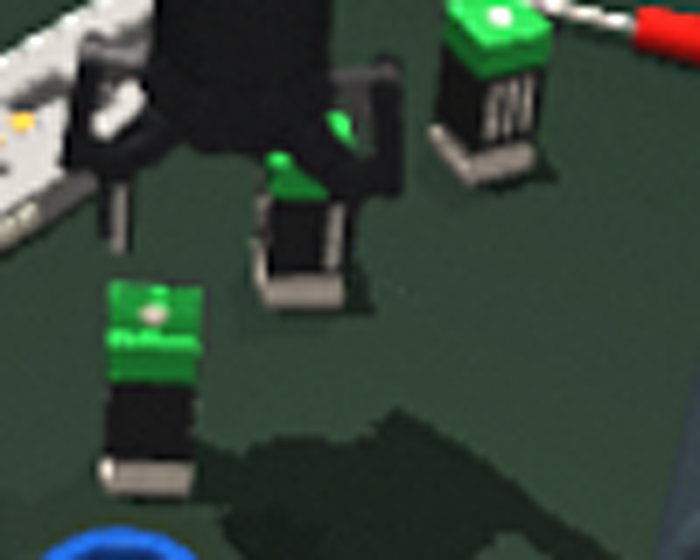

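Request:
{"fn": "apply_moves", "kwargs": {
  "commands": [
    {"linear": [0,0,-1.5],"rotation": [0,0,0]},
    {"linear": [0,0,-2],"rotation": [0,0,-3]},
    {"linear": [0,0,-1.5],"rotation": [0,0,-4]},
    {"linear": [0,0,-0.5],"rotation": [0,0,-3]},
    {"linear": [0,0,0],"rotation": [0,0,0]}
  ]
}}

```text
time_s: 35.58
tool_pos: [0.4208, 0.0121, 0.1693]
ee_rot: [0.434, 0.901, -0.0, 0.0]
ft_force: [0.5, -0.5, 0.2]
gripper_width: 1.0
```

```bash
python3 - <<'E'
from h import *
d=get_image("side");print(ray(d,(276.9,224.7),.09))
go([.4516,-.1193,.14],128);err(128)
E
```

```text
[0.44137338 0.03602278 0.09      ]
t35.63 pos [0.4208 0.0121 0.169 ] xang 128.35 tilt 0.04 F [ 0.  -0.   0.1] w 0.999 q [-0.25 -0.11  2.04 -0.    1.21 -0.92]
  shift now [-12.22  -5.74   2.91] turn z 0.35 shift after turn [-12.25  -5.67   2.9 ]
  rotvec to target deg [-0.01  0.04  0.35]
```

Request:
{"fn": "apply_moves", "kwargs": {
  "commands": [
    {"linear": [-1.2,-0.6,0.2],"rotation": [0,0,0.3]},
    {"linear": [-2,-1,0.4],"rotation": [0,0,0]},
    {"linear": [-2.3,-1.1,0.5],"rotation": [0,0,0]},
    {"linear": [-2,-1,0.4],"rotation": [0,0,0]},
    {"linear": [-1.5,-0.7,0.3],"rotation": [0,0,0]},
    {"linear": [-1,-0.5,0.2],"rotation": [0,0,0]},
    {"linear": [-0.5,-0.2,0],"rotation": [0,0,0]},
    {"linear": [0,0,0],"rotation": [0,0,0]}
  ]
}}

```text
time_s: 36.3
tool_pos: [0.4447, -0.1053, 0.1461]
ee_rot: [0.443, 0.897, 0.0, -0.0]
ft_force: [-0.7, 0.3, 0.2]
gripper_width: 0.998
```

```bash
python3 - <<'E'
from h import *
d=get_image("top");caps(d)
go([.4516,-.1193,.1],128);err(128)
E
```

```text
green 185.5 [336.2 234.3] [14.4 14.1] [ 0.4249 -0.2691] ang 56.9
green 175.5 [233.  226.3] [14.  14.1] [0.4415 0.0353] ang 31.1
t36.35 pos [ 0.4444 -0.1047  0.146 ] xang 127.43 tilt 0.08 F [ 0.  -0.2  0.4] w 0.996 q [-0.49  0.01  1.98  0.    1.15 -1.15]
  shift now [-1.6  -0.31  4.59] turn z -0.57 shift after turn [-1.6  -0.33  4.6 ]
  rotvec to target deg [ 0.01 -0.08 -0.57]
```

Request:
{"fn": "apply_moves", "kwargs": {
  "commands": [
    {"linear": [-0.4,-0.1,0.3],"rotation": [0,0,-0.3]},
    {"linear": [-0.6,-0.1,0.7],"rotation": [0,0,-0.2]},
    {"linear": [-0.4,-0.1,0.8],"rotation": [0,0,0]},
    {"linear": [-0.1,0,0.6],"rotation": [0,0,0]},
    {"linear": [0,0,0.2],"rotation": [0,0,0]},
    {"linear": [0,0,0],"rotation": [0,0,0]}
  ]
}}

```text
time_s: 36.85
tool_pos: [0.4514, -0.1164, 0.117]
ee_rot: [0.437, 0.899, 0.001, -0.001]
ft_force: [0.8, 0.0, -0.3]
gripper_width: 1.004
```

```bash
python3 - <<'E'
from h import *
go([.4516,-.1193,.039],128);err(128)
d=get_image("side");save(d,"s12",(240,140,350,240),6)
E
```

```text
t36.85 pos [ 0.4514 -0.1164  0.117 ] xang 128.15 tilt 0.15 F [ 0.8  0.  -0.3] w 1.004 q [-0.51  0.08  1.97  0.    1.09 -1.18]
  shift now [-0.26 -0.17  7.8 ] turn z 0.15 shift after turn [-0.24 -0.17  7.8 ]
  rotvec to target deg [ 0.03 -0.14  0.15]
```

View pics/s12.png

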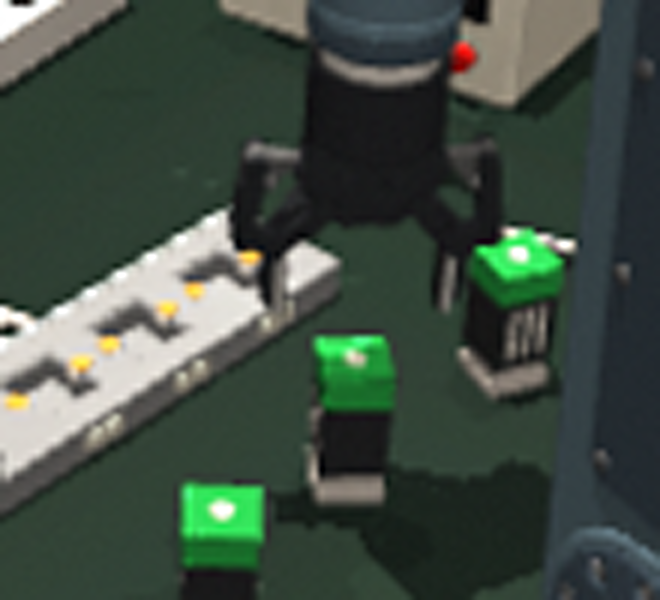

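Request:
{"fn": "apply_moves", "kwargs": {
  "commands": [
    {"linear": [-0.1,-0.1,0.9],"rotation": [0,0,0.1]},
    {"linear": [-0.1,0,1.2],"rotation": [0,0,0]},
    {"linear": [0,0,1.4],"rotation": [0,0,0]},
    {"linear": [0,0,1.4],"rotation": [0,0,0]},
    {"linear": [0,0,1.1],"rotation": [0,0,0]},
    {"linear": [0,0,0.6],"rotation": [0,0,0]},
    {"linear": [0,0,0.3],"rotation": [0,0,0]},
    {"linear": [0,0,0],"rotation": [0,0,0]}
  ]
}}

```text
time_s: 37.57
tool_pos: [0.4526, -0.1185, 0.0441]
ee_rot: [0.438, 0.899, 0.001, 0.001]
ft_force: [-0.3, -0.2, -0.6]
gripper_width: 1.006
```

```bash
python3 - <<'E'
from h import *
go([.4516,-.1193,.039],128);err(128)
E
```

```text
t37.57 pos [ 0.4526 -0.1185  0.0441] xang 128.07 tilt 0.11 F [-0.3 -0.2 -0.6] w 1.006 q [-0.51  0.21  2.    0.    0.92 -1.18]
  shift now [ 0.   -0.13  0.51] turn z 0.07 shift after turn [ 0.   -0.13  0.51]
  rotvec to target deg [0.11 0.04 0.07]
```

Request:
{"fn": "apply_moves", "kwargs": {
  "commands": [
    {"linear": [0,-0.1,0.4],"rotation": [0,0,0]},
    {"linear": [0,0,0.1],"rotation": [0,0,0]},
    {"linear": [0,0,0],"rotation": [0,0,0]}
  ]
}}

```text
time_s: 37.82
tool_pos: [0.4526, -0.1196, 0.0396]
ee_rot: [0.438, 0.899, 0.001, 0.002]
ft_force: [0.1, 0.0, -0.6]
gripper_width: 1.003
```

Request:
{"fn": "apply_moves", "kwargs": {
  "commands": [
    {"linear": [0,0,0],"rotation": [0,0,0]},
    {"linear": [0,0,0],"rotation": [0,0,0]},
    {"linear": [0,0,0],"rotation": [0,0,0]},
    {"linear": [0,0,0],"rotation": [0,0,0]},
    {"linear": [0,0,0],"rotation": [0,0,0]},
    {"linear": [0,0,0],"rotation": [0,0,0]},
    {"linear": [0,0,0],"rotation": [0,0,0]},
    {"linear": [0,0,0],"rotation": [0,0,0]}
  ],
  "claw": 1
}}

```text
time_s: 38.48
tool_pos: [0.4535, -0.1202, 0.041]
ee_rot: [0.438, 0.899, 0.0, 0.003]
ft_force: [0.7, -0.1, -1.5]
gripper_width: 0.463
```

Request:
{"fn": "apply_moves", "kwargs": {
  "commands": [
    {"linear": [0,0,-0.8],"rotation": [0,0,0]},
    {"linear": [0,0,-1.5],"rotation": [0,0,0]},
    {"linear": [0,0,-2],"rotation": [0,0,4]},
    {"linear": [0,0,-1.5],"rotation": [0,0,7]},
    {"linear": [0,0,-1],"rotation": [0,0,7]},
    {"linear": [0,0,-0.5],"rotation": [0,0,7]},
    {"linear": [0,0,0],"rotation": [0,0,7]},
    {"linear": [0,0,0],"rotation": [0,0,7]},
    {"linear": [0,0,0],"rotation": [0,0,3]},
    {"linear": [0,0,0],"rotation": [0,0,0]}
  ]
}}

```text
time_s: 39.32
tool_pos: [0.4511, -0.1186, 0.1206]
ee_rot: [0.74, 0.673, 0.001, 0.001]
ft_force: [-0.4, 0.5, -2.4]
gripper_width: 0.462
```

```bash
python3 - <<'E'
from h import *
go([.6178,-.144,.11],81.9);err(81.9)
E
```

```text
t39.32 pos [ 0.4511 -0.1186  0.1206] xang 84.61 tilt 0.16 F [-0.4  0.5 -2.4] w 0.462 q [-0.51  0.07  1.97  0.    1.09 -0.42]
  shift now [-0.96 16.83  1.1 ] turn z 2.71 shift after turn [-0.16 16.86  1.06]
  rotvec to target deg [ 0.16 -0.03  2.71]
```

Request:
{"fn": "apply_moves", "kwargs": {
  "commands": [
    {"linear": [0,1,0],"rotation": [0,0,2.5]},
    {"linear": [0,2,0],"rotation": [0,0,0.2]},
    {"linear": [0,2.8,0],"rotation": [0,0,0]},
    {"linear": [0,2.8,0],"rotation": [0,0,0]},
    {"linear": [0,2.5,0],"rotation": [0,0,0]},
    {"linear": [0,1.8,0],"rotation": [0,0,0]},
    {"linear": [0,1.2,0],"rotation": [0,0,0]},
    {"linear": [0,0.6,0],"rotation": [0,0,0]},
    {"linear": [0,0.2,0],"rotation": [0,0,0]},
    {"linear": [0,0,0],"rotation": [0,0,0]}
  ]
}}

```text
time_s: 40.15
tool_pos: [0.602, -0.1371, 0.1202]
ee_rot: [0.75, 0.662, -0.0, -0.002]
ft_force: [-0.6, 0.1, -2.2]
gripper_width: 0.458
```

```bash
python3 - <<'E'
from h import *
go([.6176,-.1455,.09],81.9);err(81.9)
E
```

```text
t40.15 pos [ 0.602  -0.1371  0.1202] xang 82.87 tilt 0.25 F [-0.6  0.1 -2.2] w 0.458 q [-0.42  0.39  1.58  0.    1.17 -0.29]
  shift now [-0.64  1.66  3.01] turn z 0.97 shift after turn [-0.61  1.66  3.02]
  rotvec to target deg [-0.2  -0.14  0.97]
```

Request:
{"fn": "apply_moves", "kwargs": {
  "commands": [
    {"linear": [-0.2,0.5,0.2],"rotation": [-0.1,0,0.5]},
    {"linear": [-0.2,0.5,0.5],"rotation": [0,0,0.4]},
    {"linear": [-0.1,0.4,0.6],"rotation": [0,0,0.1]},
    {"linear": [0,0.2,0.4],"rotation": [0,0,0]},
    {"linear": [0,0,0.2],"rotation": [0,0,0]},
    {"linear": [0,0,0],"rotation": [0,0,0]}
  ]
}}

```text
time_s: 40.65
tool_pos: [0.6154, -0.1445, 0.0985]
ee_rot: [0.756, 0.655, -0.0, -0.003]
ft_force: [-0.7, -0.6, -2.4]
gripper_width: 0.462
```

```bash
python3 - <<'E'
from h import *
go([.6176,-.1455,.075],81.9);err(81.9)
E
```

```text
t40.65 pos [ 0.6154 -0.1445  0.0985] xang 81.80 tilt 0.33 F [-0.7 -0.6 -2.4] w 0.462 q [-0.42  0.45  1.55  0.    1.15 -0.28]
  shift now [-0.08  0.25  2.35] turn z -0.10 shift after turn [-0.07  0.23  2.35]
  rotvec to target deg [-0.28 -0.18 -0.1 ]
```

Request:
{"fn": "apply_moves", "kwargs": {
  "commands": [
    {"linear": [0,0.1,0.5],"rotation": [-0.2,-0.1,0]},
    {"linear": [0,0.1,0.6],"rotation": [0,0,0]},
    {"linear": [0,0,0.5],"rotation": [0,0,0]},
    {"linear": [0,0,0.2],"rotation": [0,0,0]},
    {"linear": [0,0,0],"rotation": [0,0,0]}
  ]
}}

```text
time_s: 41.07
tool_pos: [0.6167, -0.1444, 0.0781]
ee_rot: [0.756, 0.655, -0.0, -0.001]
ft_force: [-0.5, -1.0, -1.5]
gripper_width: 0.462
```

```bash
python3 - <<'E'
from h import *
go([.6176,-.1455,.047],81.9);err(81.9)
d=get_image("side");save(d,"s13",(210,130,330,230),6)
E
```

```text
t41.07 pos [ 0.6167 -0.1444  0.0781] xang 81.81 tilt 0.16 F [-0.5 -1.  -1.5] w 0.462 q [-0.42  0.48  1.56  0.    1.11 -0.28]
  shift now [-0.1   0.11  3.1 ] turn z -0.09 shift after turn [-0.1   0.1   3.11]
  rotvec to target deg [-0.13 -0.09 -0.09]
```

View pics/s13.png

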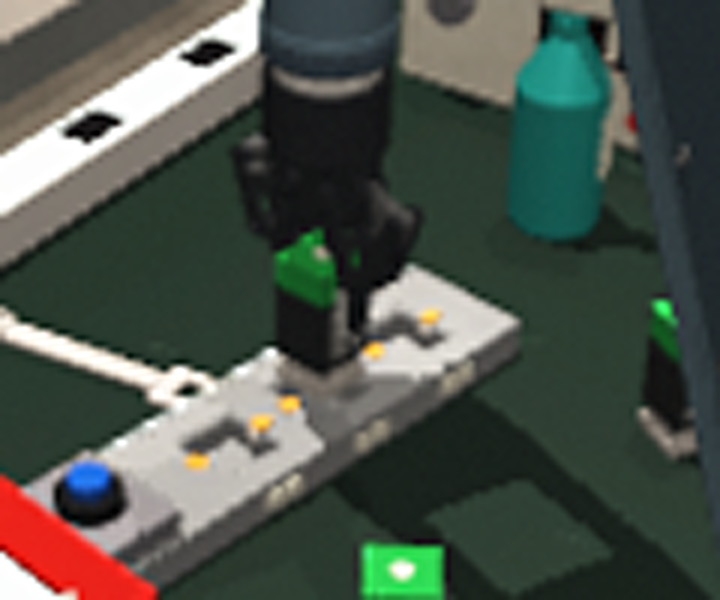

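Request:
{"fn": "apply_moves", "kwargs": {
  "commands": [
    {"linear": [0,0,0.5],"rotation": [0,0,0]},
    {"linear": [0,0,0.5],"rotation": [0,0,0]},
    {"linear": [0,0,0.3],"rotation": [0,0,0]},
    {"linear": [0,0,0.2],"rotation": [0,0,0]}
  ]
}}

```text
time_s: 41.45
tool_pos: [0.6183, -0.145, 0.0656]
ee_rot: [0.756, 0.655, 0.0, 0.0]
ft_force: [-0.9, -0.4, -1.4]
gripper_width: 0.46
```

Request:
{"fn": "apply_moves", "kwargs": {
  "commands": [
    {"linear": [0,0,0.5],"rotation": [0,0,0]},
    {"linear": [0,0,0.6],"rotation": [0,0,0]},
    {"linear": [0,0,0.6],"rotation": [0,0,0]}
  ]
}}

```text
time_s: 41.7
tool_pos: [0.6209, -0.1469, 0.0534]
ee_rot: [0.755, 0.655, 0.001, 0.003]
ft_force: [-5.7, 1.5, 4.0]
gripper_width: 0.464
```

```bash
python3 - <<'E'
from h import *
go([.6176,-.1455,.047],81.9);err(81.9)
E
```

```text
t41.70 pos [ 0.6209 -0.1469  0.0534] xang 81.87 tilt 0.41 F [-5.7  1.5  4. ] w 0.464 q [-0.42  0.51  1.56 -0.    1.06 -0.28]
  shift now [ 0.1  -0.35  0.63] turn z -0.03 shift after turn [ 0.1  -0.34  0.64]
  rotvec to target deg [ 0.38  0.17 -0.03]
```

Request:
{"fn": "apply_moves", "kwargs": {
  "commands": [
    {"linear": [0.1,-0.3,0.5],"rotation": [0.2,0.1,0]},
    {"linear": [0,0,0.5],"rotation": [0.1,0.1,0]},
    {"linear": [0,0,0.4],"rotation": [0,0,0]}
  ]
}}

```text
time_s: 41.95
tool_pos: [0.6179, -0.1457, 0.0467]
ee_rot: [0.755, 0.656, -0.0, -0.001]
ft_force: [-15.6, 5.4, 35.5]
gripper_width: 0.462
```

```bash
python3 - <<'E'
from h import *
go([.6176,-.1455,.047],81.9);err(81.9)
E
```

```text
t41.95 pos [ 0.6179 -0.1457  0.0467] xang 81.92 tilt 0.09 F [-15.6   5.4  35.5] w 0.462 q [-0.42  0.52  1.56 -0.    1.06 -0.28]
  shift now [ 0.01 -0.03 -0.03] turn z 0.02 shift after turn [ 0.01 -0.03 -0.03]
  rotvec to target deg [-0.09 -0.01  0.02]
```

Request:
{"fn": "apply_moves", "kwargs": {
  "commands": [
    {"linear": [0,0,0],"rotation": [0,0,0]},
    {"linear": [0,0,0],"rotation": [0,0,0]}
  ]
}}

```text
time_s: 42.12
tool_pos: [0.6177, -0.146, 0.0477]
ee_rot: [0.755, 0.656, -0.001, -0.0]
ft_force: [1.5, -1.3, -4.8]
gripper_width: 0.46
```

Request:
{"fn": "apply_moves", "kwargs": {
  "commands": [
    {"linear": [0,0,0],"rotation": [0,0,0]},
    {"linear": [0,0,0],"rotation": [0,0,0]},
    {"linear": [0,0,0],"rotation": [0,0,0]},
    {"linear": [0,0,0],"rotation": [0,0,0]},
    {"linear": [0,0,0],"rotation": [0,0,0]},
    {"linear": [0,0,0],"rotation": [0,0,0]}
  ],
  "claw": 0
}}

```text
time_s: 42.62
tool_pos: [0.618, -0.1456, 0.0461]
ee_rot: [0.755, 0.655, -0.0, -0.0]
ft_force: [0.2, -0.2, 0.1]
gripper_width: 1.0
```

Request:
{"fn": "apply_moves", "kwargs": {
  "commands": [
    {"linear": [0,0,-0.8],"rotation": [0,0,0]},
    {"linear": [0,0,-1.2],"rotation": [0,0,0]},
    {"linear": [0,0,-1.5],"rotation": [0,0,0]},
    {"linear": [0,0,-2],"rotation": [0,0,0]},
    {"linear": [0,0,-2],"rotation": [0,0,0]},
    {"linear": [0,0,-1],"rotation": [0,0,0]},
    {"linear": [0,0,0],"rotation": [0,0,0]}
  ]
}}

```text
time_s: 43.2
tool_pos: [0.6182, -0.1455, 0.1389]
ee_rot: [0.755, 0.655, 0.0, -0.0]
ft_force: [0.1, -0.1, 0.4]
gripper_width: 1.003
```

```bash
python3 - <<'E'
from h import *
go([.4249,-.2691,.14],56.9);err(81.9)
d=get_image("side");save(d,"s14",(210,130,330,230),6)
for z in(.096,.112): print(z,proj(d,(.6178,-.144,z)))
E
```

```text
t43.20 pos [ 0.6182 -0.1455  0.1389] xang 81.91 tilt 0.04 F [ 0.1 -0.1  0.4] w 1.003 q [-0.42  0.4   1.52  0.    1.22 -0.28]
  shift now [-14.96 -17.4   -0.1 ] turn z 25.01 shift after turn [-20.91  -9.44  -0.11]
  rotvec to target deg [-0.03 -0.02  0.01]
0.096 [[263.36381585 178.5072002 ]]
0.112 [[263.4484123  174.84484608]]
```

View pics/s14.png

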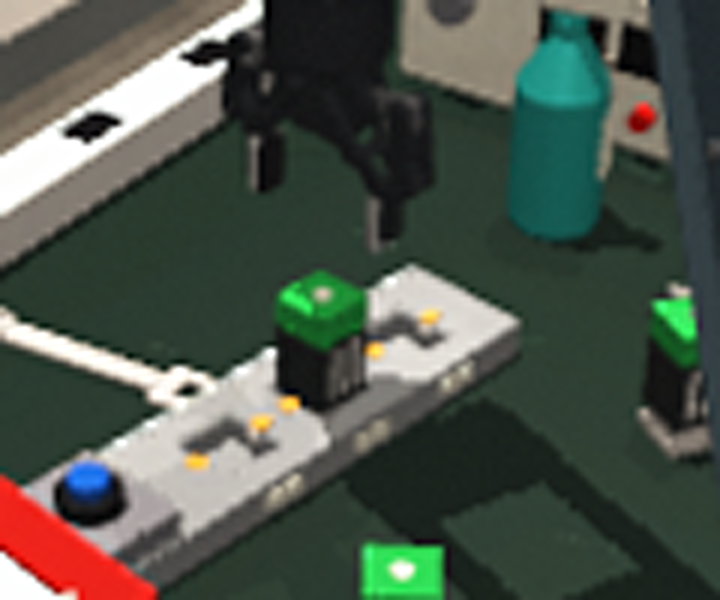

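Request:
{"fn": "apply_moves", "kwargs": {
  "commands": [
    {"linear": [-1,-1.1,0],"rotation": [0,0,0]},
    {"linear": [-1.8,-2.1,0],"rotation": [0,0,0]},
    {"linear": [-2.3,-2.7,0],"rotation": [0,0,0]},
    {"linear": [-2.3,-2.7,0],"rotation": [0,0,0]},
    {"linear": [-2.3,-2.7,0],"rotation": [0,0,0]},
    {"linear": [-1.8,-2.1,0],"rotation": [0,0,0]},
    {"linear": [-1.2,-1.4,0],"rotation": [0,0,0]},
    {"linear": [-0.6,-0.7,0],"rotation": [0,0,4]},
    {"linear": [0,0,0],"rotation": [0,0,7]},
    {"linear": [0,0,0],"rotation": [0,0,7]},
    {"linear": [0,0,0],"rotation": [0,0,5]},
    {"linear": [0,0,0],"rotation": [0,0,1]}
  ]
}}

```text
time_s: 44.25
tool_pos: [0.4323, -0.2549, 0.1271]
ee_rot: [0.879, 0.477, -0.002, -0.007]
ft_force: [0.2, -0.6, -0.3]
gripper_width: 0.999
```

```bash
python3 - <<'E'
from h import *
d=get_image("top");caps(d,zg=.09)
go([.4249,-.2691,.11],56.9);err(56.9)
E
```

```text
green 176.5 [233.  226.3] [14.1 14.1] [0.4416 0.0354] ang 31.1
green 131.0 [294.2 169.5] [12.4 12.4] [ 0.6154 -0.1432] ang 82.8
t44.30 pos [ 0.4322 -0.2547  0.127 ] xang 57.16 tilt 0.89 F [ 0.1 -0.1 -0.6] w 1.000 q [-0.77  0.15  1.87 -0.    1.14 -0.2 ]
  shift now [-1.61  0.19  1.69] turn z 0.26 shift after turn [-1.61  0.17  1.7 ]
  rotvec to target deg [-0.88 -0.16  0.27]
```

Request:
{"fn": "apply_moves", "kwargs": {
  "commands": [
    {"linear": [-0.5,0.1,0],"rotation": [-0.4,-0.1,0.2]},
    {"linear": [-0.6,0.1,0.4],"rotation": [-0.4,0,0.1]},
    {"linear": [-0.3,0,0.5],"rotation": [0,0,0]},
    {"linear": [-0.1,0,0.3],"rotation": [0,0,0]},
    {"linear": [0,0,0],"rotation": [0,0,0]}
  ]
}}

```text
time_s: 44.72
tool_pos: [0.4246, -0.269, 0.1122]
ee_rot: [0.877, 0.48, 0.0, -0.001]
ft_force: [-0.2, 0.1, 0.4]
gripper_width: 0.997
```

```bash
python3 - <<'E'
from h import *
go([.4249,-.2691,.04],56.9);err(56.9)
d=get_image("side");save(d,"s15",(250,110,380,220),5)
E
```

```text
t44.72 pos [ 0.4246 -0.269   0.1122] xang 57.37 tilt 0.12 F [-0.2  0.1  0.4] w 0.997 q [-0.8   0.17  1.89  0.    1.09 -0.23]
  shift now [0.   0.05 7.22] turn z 0.47 shift after turn [0.01 0.03 7.22]
  rotvec to target deg [-0.1  -0.07  0.47]
```

View pics/s15.png

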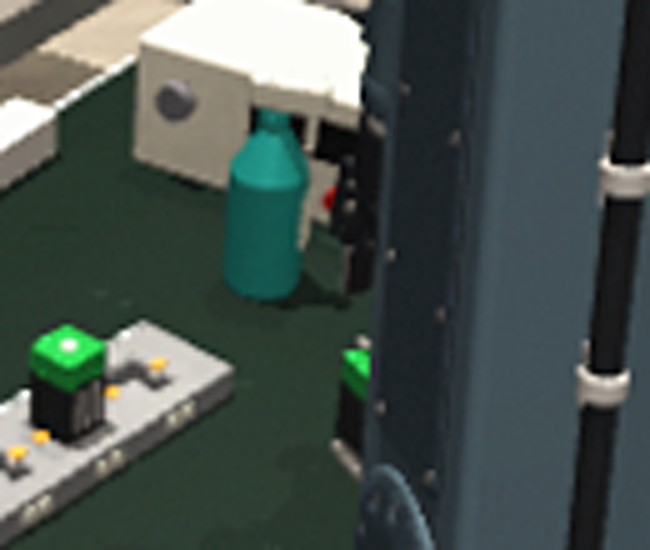

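Request:
{"fn": "apply_moves", "kwargs": {
  "commands": [
    {"linear": [0,0,0.9],"rotation": [-0.1,0,0.4]},
    {"linear": [0,0,1.2],"rotation": [0,0,0]},
    {"linear": [0,0,1.4],"rotation": [0,0,0]},
    {"linear": [0,0,1.3],"rotation": [0,0,0]},
    {"linear": [0,0,1],"rotation": [0,0,0]},
    {"linear": [0,0,0.6],"rotation": [0,0,0]},
    {"linear": [0,0,0.3],"rotation": [0,0,0]},
    {"linear": [0,0,0],"rotation": [0,0,0]}
  ]
}}

```text
time_s: 45.43
tool_pos: [0.4256, -0.2688, 0.0405]
ee_rot: [0.879, 0.477, 0.001, 0.001]
ft_force: [0.5, -0.2, -0.7]
gripper_width: 1.0
```

```bash
python3 - <<'E'
from h import *
go([.4249,-.2691,.04],56.9);err(56.9)
E
```

```text
t45.43 pos [ 0.4256 -0.2688  0.0405] xang 56.97 tilt 0.14 F [ 0.5 -0.2 -0.7] w 1.000 q [-0.8   0.29  1.92  0.    0.93 -0.23]
  shift now [-0.06 -0.05  0.05] turn z 0.07 shift after turn [-0.06 -0.05  0.05]
  rotvec to target deg [ 0.13 -0.06  0.07]
```

Grip, lift and turn to rack orientation (turn z −25°).

Request:
{"fn": "apply_moves", "kwargs": {
  "commands": [
    {"linear": [0,0,0],"rotation": [0,0,0]},
    {"linear": [0,0,0],"rotation": [0,0,0]},
    {"linear": [0,0,0],"rotation": [0,0,0]},
    {"linear": [0,0,0],"rotation": [0,0,0]},
    {"linear": [0,0,0],"rotation": [0,0,0]},
    {"linear": [0,0,0],"rotation": [0,0,0]},
    {"linear": [0,0,0],"rotation": [0,0,0]},
    {"linear": [0,0,0],"rotation": [0,0,0]}
  ],
  "claw": 1
}}

```text
time_s: 46.1
tool_pos: [0.4264, -0.2694, 0.0423]
ee_rot: [0.879, 0.477, 0.001, 0.002]
ft_force: [0.1, 0.3, -2.9]
gripper_width: 0.464
```

Request:
{"fn": "apply_moves", "kwargs": {
  "commands": [
    {"linear": [0,0,-0.8],"rotation": [0,0,0]},
    {"linear": [0,0,-1.5],"rotation": [0,0,0]},
    {"linear": [0,0,-2],"rotation": [0,0,-3]},
    {"linear": [0,0,-1.5],"rotation": [0,0,-6]},
    {"linear": [0,0,-1],"rotation": [0,0,-7]},
    {"linear": [0,0,-0.5],"rotation": [0,0,-5]},
    {"linear": [0,0,0],"rotation": [0,0,-2]},
    {"linear": [0,0,0],"rotation": [0,0,0]}
  ]
}}

```text
time_s: 46.77
tool_pos: [0.4248, -0.2679, 0.1206]
ee_rot: [0.76, 0.65, 0.001, 0.0]
ft_force: [-0.8, 0.6, -2.7]
gripper_width: 0.464
```

```bash
python3 - <<'E'
from h import *
go([.6062,-.223,.11],81.9);err(81.9)
E
```

```text
t46.77 pos [ 0.4248 -0.2679  0.1206] xang 81.10 tilt 0.10 F [-0.8  0.6 -2.7] w 0.464 q [-0.8   0.15  1.88  0.    1.11 -0.65]
  shift now [ 7.24 17.23  1.09] turn z -0.80 shift after turn [ 7.   17.33  1.06]
  rotvec to target deg [ 0.1  -0.04 -0.8 ]
```

Request:
{"fn": "apply_moves", "kwargs": {
  "commands": [
    {"linear": [0.4,1,0],"rotation": [0,0,-0.8]},
    {"linear": [0.8,2,0],"rotation": [0,0,0]},
    {"linear": [1.2,2.8,0],"rotation": [0,0,0]},
    {"linear": [1.2,2.8,0],"rotation": [0,0,0]},
    {"linear": [1.1,2.6,0],"rotation": [0,0,0]},
    {"linear": [0.8,2,0],"rotation": [0,0,0]},
    {"linear": [0.5,1.4,0],"rotation": [0,0,0]},
    {"linear": [0.3,0.8,0],"rotation": [0,0,0]},
    {"linear": [0.1,0.3,0],"rotation": [0,0,0]},
    {"linear": [0,0,0],"rotation": [0,0,0]}
  ]
}}

```text
time_s: 47.6
tool_pos: [0.5992, -0.2215, 0.1184]
ee_rot: [0.759, 0.652, 0.001, -0.002]
ft_force: [-0.3, -0.7, -2.6]
gripper_width: 0.463
```

```bash
python3 - <<'E'
from h import *
go([.6062,-.223,.09],81.9);err(81.9)
E
```

```text
t47.60 pos [ 0.5992 -0.2215  0.1184] xang 81.31 tilt 0.23 F [-0.3 -0.7 -2.6] w 0.463 q [-0.54  0.43  1.52  0.    1.19 -0.39]
  shift now [-0.05  0.72  2.84] turn z -0.59 shift after turn [-0.05  0.71  2.84]
  rotvec to target deg [-0.1  -0.21 -0.59]
```

Request:
{"fn": "apply_moves", "kwargs": {
  "commands": [
    {"linear": [0,0.2,0.4],"rotation": [0,-0.1,-0.4]},
    {"linear": [0,0.3,0.7],"rotation": [0,-0.1,-0.2]},
    {"linear": [0,0.1,0.9],"rotation": [0,0,0]},
    {"linear": [0,0.1,0.8],"rotation": [0,0,0]},
    {"linear": [0,0,0.5],"rotation": [0,0,0]},
    {"linear": [0,0,0.2],"rotation": [0,0,0]},
    {"linear": [0,0,0],"rotation": [0,0,0]}
  ]
}}

```text
time_s: 48.18
tool_pos: [0.6021, -0.2235, 0.0777]
ee_rot: [0.756, 0.654, -0.002, -0.003]
ft_force: [0.2, -0.2, -3.0]
gripper_width: 0.462
```

```bash
python3 - <<'E'
from h import *
go([.6062,-.223,.07],81.9);err(81.9)
E
```

```text
t48.18 pos [ 0.6021 -0.2235  0.0777] xang 81.74 tilt 0.41 F [ 0.2 -0.2 -3. ] w 0.462 q [-0.54  0.5   1.53 -0.    1.12 -0.39]
  shift now [0.11 0.4  0.76] turn z -0.16 shift after turn [0.11 0.4  0.77]
  rotvec to target deg [-0.41 -0.06 -0.16]
```

Request:
{"fn": "apply_moves", "kwargs": {
  "commands": [
    {"linear": [0,0.2,0],"rotation": [-0.3,0,-0.1]},
    {"linear": [0,0.2,0],"rotation": [-0.1,0,0]},
    {"linear": [0,0.1,0.2],"rotation": [0,0,0]},
    {"linear": [0,0,0],"rotation": [0,0,0]}
  ]
}}

```text
time_s: 48.52
tool_pos: [0.6074, -0.2247, 0.0758]
ee_rot: [0.756, 0.655, 0.001, 0.0]
ft_force: [-0.4, 0.9, -2.1]
gripper_width: 0.456
```

```bash
python3 - <<'E'
from h import *
go([.6062,-.223,.066],81.9);err(81.9)
E
```

```text
t48.52 pos [ 0.6074 -0.2247  0.0758] xang 81.82 tilt 0.08 F [-0.4  0.9 -2.1] w 0.456 q [-0.54  0.5   1.52  0.    1.12 -0.4 ]
  shift now [ 0.15 -0.14  0.98] turn z -0.08 shift after turn [ 0.15 -0.14  0.98]
  rotvec to target deg [ 0.05 -0.06 -0.08]
```

Request:
{"fn": "apply_moves", "kwargs": {
  "commands": [
    {"linear": [0.1,-0.2,0.5],"rotation": [0,0,0]},
    {"linear": [0,0,0.5],"rotation": [0,0,0]},
    {"linear": [0,0,0.2],"rotation": [0,0,0]}
  ]
}}

```text
time_s: 48.77
tool_pos: [0.6066, -0.2239, 0.0644]
ee_rot: [0.756, 0.655, 0.001, 0.002]
ft_force: [0.1, 0.1, 3.3]
gripper_width: 0.459
```

```bash
python3 - <<'E'
from h import *
go([.6062,-.223,.048],81.9);err(81.9)
E
```

```text
t48.77 pos [ 0.6066 -0.2239  0.0644] xang 81.82 tilt 0.22 F [0.1 0.1 3.3] w 0.459 q [-0.54  0.52  1.53  0.    1.09 -0.4 ]
  shift now [ 0.08 -0.06  1.64] turn z -0.08 shift after turn [ 0.08 -0.05  1.64]
  rotvec to target deg [ 0.22  0.01 -0.08]
```

Resting on the balls; now press.

Request:
{"fn": "apply_moves", "kwargs": {
  "commands": [
    {"linear": [0,-0.1,0.6],"rotation": [0.1,0,0]},
    {"linear": [0,-0.1,0.6],"rotation": [0.1,0,0]},
    {"linear": [0,-0.1,0.5],"rotation": [0.1,0,0]},
    {"linear": [0,-0.1,0.5],"rotation": [0,0,0]}
  ]
}}

```text
time_s: 49.1
tool_pos: [0.6063, -0.2249, 0.0478]
ee_rot: [0.755, 0.655, 0.001, 0.003]
ft_force: [-12.5, 9.9, 49.0]
gripper_width: 0.462
```

```bash
python3 - <<'E'
from h import *
go([.6062,-.223,.048],81.9);err(81.9)
E
```

```text
t49.10 pos [ 0.6063 -0.2249  0.0478] xang 81.87 tilt 0.39 F [-12.5   9.9  49. ] w 0.462 q [-0.54  0.54  1.54 -0.    1.06 -0.4 ]
  shift now [ 0.18 -0.04 -0.02] turn z -0.03 shift after turn [ 0.18 -0.04 -0.02]
  rotvec to target deg [ 0.35  0.18 -0.03]
```

Request:
{"fn": "apply_moves", "kwargs": {
  "commands": [
    {"linear": [0,0,0],"rotation": [0,0,0]},
    {"linear": [0,0,0],"rotation": [0,0,0]}
  ]
}}

```text
time_s: 49.27
tool_pos: [0.6062, -0.2243, 0.048]
ee_rot: [0.755, 0.655, 0.001, 0.003]
ft_force: [0.9, -0.4, -1.5]
gripper_width: 0.461
```

Request:
{"fn": "apply_moves", "kwargs": {
  "commands": [
    {"linear": [0,0,0],"rotation": [0,0,0]},
    {"linear": [0,0,0],"rotation": [0,0,0]},
    {"linear": [0,0,0],"rotation": [0,0,0]},
    {"linear": [0,0,0],"rotation": [0,0,0]},
    {"linear": [0,0,0],"rotation": [0,0,0]},
    {"linear": [0,0,0],"rotation": [0,0,0]}
  ],
  "claw": 0
}}

```text
time_s: 49.77
tool_pos: [0.6057, -0.2248, 0.0466]
ee_rot: [0.755, 0.655, 0.0, 0.003]
ft_force: [-0.2, -0.1, 0.9]
gripper_width: 0.997
```

Request:
{"fn": "apply_moves", "kwargs": {
  "commands": [
    {"linear": [0,0,-0.8],"rotation": [0,0,0]},
    {"linear": [0,0,-1.2],"rotation": [0,0,0]},
    {"linear": [0,0,-1.5],"rotation": [0,0,0]},
    {"linear": [0,0,-2],"rotation": [0,0,0]},
    {"linear": [0,0,-2],"rotation": [0,0,0]},
    {"linear": [0,0,-1.5],"rotation": [0,0,0]},
    {"linear": [0,0,-0.5],"rotation": [0,0,0]},
    {"linear": [0,0,0],"rotation": [0,0,0]}
  ]
}}

```text
time_s: 50.43
tool_pos: [0.6056, -0.2247, 0.1519]
ee_rot: [0.755, 0.655, 0.001, 0.004]
ft_force: [0.1, 0.0, 0.1]
gripper_width: 0.997
```

```bash
python3 - <<'E'
from h import *
t=get_image("top");caps(t)
go([.4415,.0353,.14],121.1);err(81.9)
d=get_image("side");save(d,"s16",(210,130,330,230),6)
print(proj(d,(.6062,-.223,.096)))
E
```

```text
green 176.5 [233.1 226.3] [14.  14.3] [0.4416 0.0351] ang 31.1
green 68.0 [293.5 169.1] [10.7 13.1] [ 0.6164 -0.1409] ang 77.0
t50.48 pos [ 0.6057 -0.2248  0.1515] xang 81.87 tilt 0.45 F [ 0.7 -0.2 -0.3] w 1.001 q [-0.54  0.41  1.49 -0.    1.24 -0.4 ]
  shift now [ 23.43 -19.94   0.92] turn z -39.23 shift after turn [30.75 -0.62  1.15]
  rotvec to target deg [ 0.39  0.23 -0.03]
[[277.81494483 170.10425512]]
```

View pics/s16.png

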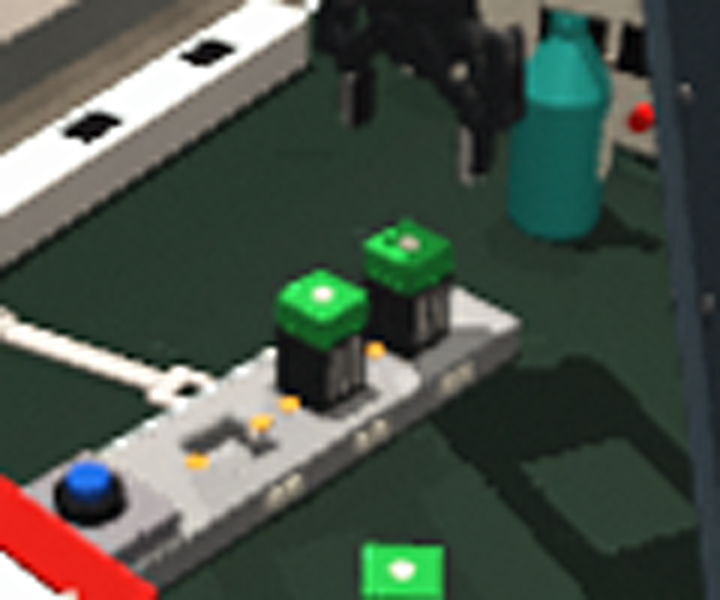

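Request:
{"fn": "apply_moves", "kwargs": {
  "commands": [
    {"linear": [1.2,-1,0],"rotation": [0.2,0.1,0]},
    {"linear": [2.2,-1.9,0],"rotation": [0.2,0.1,0]},
    {"linear": [2.7,-2.3,0],"rotation": [0,0,0]},
    {"linear": [2.7,-2.3,0],"rotation": [0,0,0]},
    {"linear": [2.7,-2.3,0],"rotation": [0,0,0]},
    {"linear": [2.7,-2.3,0],"rotation": [0,0,0]},
    {"linear": [2.7,-2.3,0],"rotation": [0,0,0]},
    {"linear": [2.2,-1.9,0],"rotation": [0,0,0]},
    {"linear": [1.6,-1.4,0],"rotation": [0,0,0]},
    {"linear": [1,-0.8,0],"rotation": [0,0,0]},
    {"linear": [0.4,-0.3,0],"rotation": [0,0,0]}
  ]
}}

```text
time_s: 51.45
tool_pos: [0.4339, 0.0313, 0.1367]
ee_rot: [0.757, 0.653, -0.007, -0.011]
ft_force: [0.2, -0.1, -0.1]
gripper_width: 0.997
```

Request:
{"fn": "apply_moves", "kwargs": {
  "commands": [
    {"linear": [0,0,0],"rotation": [0,0,-4]},
    {"linear": [0,0,0],"rotation": [0,0,-7]},
    {"linear": [0,0,0],"rotation": [0,0,-7]},
    {"linear": [0,0,0],"rotation": [0,0,-7]},
    {"linear": [0,0,0],"rotation": [0,0,-7]},
    {"linear": [0,0,0],"rotation": [0,0,-4]},
    {"linear": [0,0,0],"rotation": [0,0,-1]},
    {"linear": [0,0,0],"rotation": [0,0,0]}
  ]
}}

```text
time_s: 52.12
tool_pos: [0.4355, 0.0286, 0.1336]
ee_rot: [0.501, 0.865, -0.004, -0.014]
ft_force: [-0.5, -0.0, -0.1]
gripper_width: 1.002
```

```bash
python3 - <<'E'
from h import *
go([.4416,.0353,.12],121.1);err(121.1)
E
```

```text
t52.12 pos [0.4355 0.0286 0.1336] xang 119.81 tilt 1.67 F [-0.5 -0.  -0.1] w 1.002 q [-0.21  0.01  2.01  0.    1.15 -0.73]
  shift now [0.25 0.89 1.34] turn z -1.29 shift after turn [0.26 0.87 1.36]
  rotvec to target deg [-1.2  -1.16 -1.28]
```

Request:
{"fn": "apply_moves", "kwargs": {
  "commands": [
    {"linear": [0.1,0.3,0.2],"rotation": [-0.6,-0.6,-0.6]},
    {"linear": [0.1,0.3,0.4],"rotation": [-0.5,-0.5,-0.5]},
    {"linear": [0,0.1,0.4],"rotation": [0,0,0]},
    {"linear": [0,0,0.2],"rotation": [0,0,0]},
    {"linear": [0,0,0],"rotation": [0,0,0]}
  ]
}}

```text
time_s: 52.53
tool_pos: [0.4414, 0.0336, 0.1196]
ee_rot: [0.495, 0.869, -0.0, 0.0]
ft_force: [-0.7, -0.6, 0.4]
gripper_width: 1.001
```

```bash
python3 - <<'E'
from h import *
go([.4416,.0353,.04],121.1);err(121.1)
d=get_image("side");save(d,"s17",(230,140,350,250),5)
E
```

```text
t52.53 pos [0.4414 0.0336 0.1196] xang 120.60 tilt 0.05 F [-0.7 -0.6  0.4] w 1.001 q [-0.19  0.02  2.03 -0.    1.09 -0.73]
  shift now [0.15 0.11 7.96] turn z -0.50 shift after turn [0.14 0.11 7.96]
  rotvec to target deg [-0.02  0.05 -0.5 ]
```

View pics/s17.png

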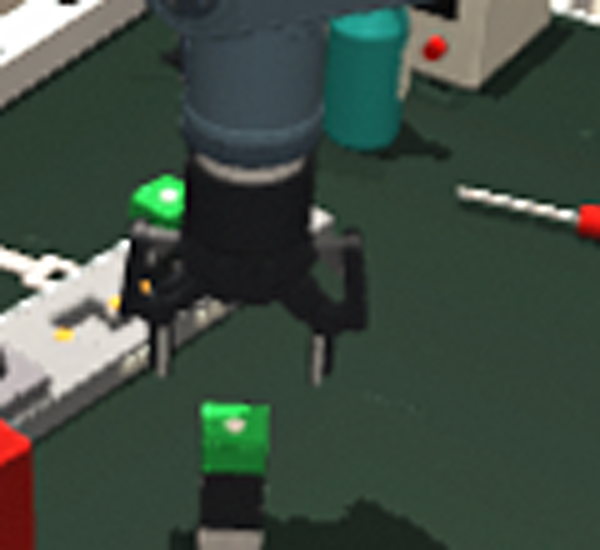

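Request:
{"fn": "apply_moves", "kwargs": {
  "commands": [
    {"linear": [0.1,0.1,0.9],"rotation": [0,0,-0.4]},
    {"linear": [0,0,1.3],"rotation": [0,0,0]},
    {"linear": [0,0,1.5],"rotation": [0,0,0]},
    {"linear": [0,0,1.4],"rotation": [0,0,0]},
    {"linear": [0,0,1.2],"rotation": [0,0,0]},
    {"linear": [0,0,0.8],"rotation": [0,0,0]},
    {"linear": [0,0,0.4],"rotation": [0,0,0]},
    {"linear": [0,0,0],"rotation": [0,0,0]}
  ]
}}

```text
time_s: 53.25
tool_pos: [0.4427, 0.0353, 0.0397]
ee_rot: [0.492, 0.871, 0.0, 0.002]
ft_force: [-0.4, 1.0, -0.5]
gripper_width: 1.005
```

```bash
python3 - <<'E'
from h import *
go([.4416,.0353,.04],121.1);err(121.1)
E
```

```text
t53.25 pos [0.4427 0.0353 0.0397] xang 121.09 tilt 0.18 F [-0.4  1.  -0.5] w 1.005 q [-0.19  0.18  2.06 -0.    0.9  -0.73]
  shift now [ 0.06 -0.1  -0.03] turn z -0.01 shift after turn [ 0.06 -0.1  -0.03]
  rotvec to target deg [ 0.1   0.15 -0.01]
```

Request:
{"fn": "apply_moves", "kwargs": {
  "commands": [
    {"linear": [0,0,0],"rotation": [0,0,0]},
    {"linear": [0,0,0],"rotation": [0,0,0]},
    {"linear": [0,0,0],"rotation": [0,0,0]},
    {"linear": [0,0,0],"rotation": [0,0,0]},
    {"linear": [0,0,0],"rotation": [0,0,0]},
    {"linear": [0,0,0],"rotation": [0,0,0]},
    {"linear": [0,0,0],"rotation": [0,0,0]},
    {"linear": [0,0,0],"rotation": [0,0,0]}
  ],
  "claw": 1
}}

```text
time_s: 53.92
tool_pos: [0.4439, 0.0352, 0.0415]
ee_rot: [0.492, 0.871, 0.001, 0.003]
ft_force: [-0.2, -0.8, -2.7]
gripper_width: 0.463
```

Request:
{"fn": "apply_moves", "kwargs": {
  "commands": [
    {"linear": [0,0,-0.8],"rotation": [0,0,0]},
    {"linear": [0,0,-1.5],"rotation": [0,0,0]},
    {"linear": [0,0,-2],"rotation": [0,0,3]},
    {"linear": [0,0,-1.5],"rotation": [0,0,6]},
    {"linear": [0,0,-1],"rotation": [0,0,7]},
    {"linear": [0,0,-0.5],"rotation": [0,0,7]},
    {"linear": [0,0,0],"rotation": [0,0,7]},
    {"linear": [0,0,0],"rotation": [0,0,5]},
    {"linear": [0,0,0],"rotation": [0,0,2]},
    {"linear": [0,0,0],"rotation": [0,0,0]}
  ]
}}

```text
time_s: 54.75
tool_pos: [0.4423, 0.0357, 0.1222]
ee_rot: [0.751, 0.66, 0.001, 0.002]
ft_force: [-0.4, 0.6, -1.9]
gripper_width: 0.46
```

```bash
python3 - <<'E'
from h import *
go([.629,-.065,.11],81.9);err(81.9)
E
```

```text
t54.75 pos [0.4423 0.0357 0.1222] xang 82.58 tilt 0.30 F [-0.4  0.6 -1.9] w 0.460 q [-0.19  0.02  2.03 -0.    1.09 -0.06]
  shift now [-7.58 19.81  1.33] turn z 0.68 shift after turn [-7.34 19.91  1.22]
  rotvec to target deg [0.3  0.06 0.68]
```

Request:
{"fn": "apply_moves", "kwargs": {
  "commands": [
    {"linear": [-0.4,1,0],"rotation": [0.2,0,0.6]},
    {"linear": [-0.8,2.1,0],"rotation": [0,0,0]},
    {"linear": [-1.1,3,0],"rotation": [0,0,0]},
    {"linear": [-1.2,3.2,0],"rotation": [0,0,0]},
    {"linear": [-1.1,3,0],"rotation": [0,0,0]},
    {"linear": [-0.9,2.4,0],"rotation": [0,0,0]},
    {"linear": [-0.7,1.8,0],"rotation": [0,0,0]},
    {"linear": [-0.4,1,0],"rotation": [0,0,0]},
    {"linear": [-0.2,0.4,0],"rotation": [0,0,0]},
    {"linear": [0,0,0],"rotation": [0,0,0]}
  ]
}}

```text
time_s: 55.58
tool_pos: [0.6215, -0.064, 0.1208]
ee_rot: [0.751, 0.66, -0.0, 0.001]
ft_force: [-0.9, -0.2, -2.9]
gripper_width: 0.464
```

```bash
python3 - <<'E'
from h import *
go([.6288,-.066,.08],81.9);err(81.9)
E
```

```text
t55.58 pos [ 0.6215 -0.064   0.1208] xang 82.56 tilt 0.10 F [-0.9 -0.2 -2.9] w 0.464 q [-0.29  0.4   1.56 -0.    1.17 -0.16]
  shift now [-0.1   0.75  4.08] turn z 0.66 shift after turn [-0.1   0.75  4.08]
  rotvec to target deg [0.03 0.1  0.66]
```

Request:
{"fn": "apply_moves", "kwargs": {
  "commands": [
    {"linear": [0,0.3,0.4],"rotation": [0,0.1,0.4]},
    {"linear": [0,0.2,0.7],"rotation": [0,0,0.2]},
    {"linear": [0,0.1,0.9],"rotation": [0,0,0]},
    {"linear": [0,0,0.8],"rotation": [0,0,0]},
    {"linear": [0,0,0.5],"rotation": [0,0,0]},
    {"linear": [0,0,0.2],"rotation": [0,0,0]},
    {"linear": [0,0,0],"rotation": [0,0,0]}
  ]
}}

```text
time_s: 56.17
tool_pos: [0.6241, -0.0624, 0.08]
ee_rot: [0.754, 0.656, -0.001, -0.003]
ft_force: [-0.1, -0.1, -2.8]
gripper_width: 0.464
```

```bash
python3 - <<'E'
from h import *
go([.6288,-.066,.075],81.9);err(81.9)
E
```

```text
t56.17 pos [ 0.6241 -0.0624  0.08  ] xang 82.05 tilt 0.33 F [-0.1 -0.1 -2.8] w 0.464 q [-0.29  0.46  1.57  0.    1.11 -0.15]
  shift now [-0.29  0.52  0.49] turn z 0.15 shift after turn [-0.29  0.52  0.5 ]
  rotvec to target deg [-0.32 -0.08  0.15]
```

Request:
{"fn": "apply_moves", "kwargs": {
  "commands": [
    {"linear": [-0.1,0.2,0],"rotation": [-0.2,0,0.1]},
    {"linear": [-0.1,0.2,0],"rotation": [-0.1,0,0]},
    {"linear": [-0.1,0.1,0.2],"rotation": [0,0,0]},
    {"linear": [0,0,0],"rotation": [0,0,0]}
  ]
}}

```text
time_s: 56.5
tool_pos: [0.629, -0.066, 0.0782]
ee_rot: [0.755, 0.656, 0.001, -0.0]
ft_force: [0.5, 0.1, -3.2]
gripper_width: 0.459
```

```bash
python3 - <<'E'
from h import *
go([.6288,-.066,.066],81.9);err(81.9)
E
```

```text
t56.50 pos [ 0.629  -0.066   0.0782] xang 81.99 tilt 0.08 F [ 0.5  0.1 -3.2] w 0.459 q [-0.29  0.47  1.56  0.    1.11 -0.15]
  shift now [-0.   -0.02  1.22] turn z 0.09 shift after turn [-0.   -0.02  1.22]
  rotvec to target deg [ 0.03 -0.08  0.09]
```

Request:
{"fn": "apply_moves", "kwargs": {
  "commands": [
    {"linear": [0,-0.1,0.5],"rotation": [0,0,0]},
    {"linear": [0,0,0.5],"rotation": [0,0,0]},
    {"linear": [0,0,0.4],"rotation": [0,0,0]}
  ]
}}

```text
time_s: 56.75
tool_pos: [0.6296, -0.0666, 0.0651]
ee_rot: [0.755, 0.656, 0.002, 0.002]
ft_force: [1.0, 0.5, -2.4]
gripper_width: 0.46
```

```bash
python3 - <<'E'
from h import *
go([.6288,-.066,.047],81.9);err(81.9)
E
```

```text
t56.75 pos [ 0.6296 -0.0666  0.0651] xang 81.97 tilt 0.27 F [ 1.   0.5 -2.4] w 0.460 q [-0.29  0.49  1.57  0.    1.08 -0.15]
  shift now [ 0.04 -0.09  1.81] turn z 0.07 shift after turn [ 0.04 -0.09  1.81]
  rotvec to target deg [ 0.27 -0.04  0.07]
```

Request:
{"fn": "apply_moves", "kwargs": {
  "commands": [
    {"linear": [0,-0.1,0.5],"rotation": [0.1,0,0]},
    {"linear": [0,-0.1,0.6],"rotation": [0.1,0,0]},
    {"linear": [0,-0.1,0.5],"rotation": [0.1,0,0]},
    {"linear": [0,-0.1,0.4],"rotation": [0,0,0]}
  ]
}}

```text
time_s: 57.08
tool_pos: [0.6294, -0.0672, 0.0473]
ee_rot: [0.755, 0.656, 0.002, 0.003]
ft_force: [1.9, -0.0, -1.6]
gripper_width: 0.464
```

```bash
python3 - <<'E'
from h import *
go([.6288,-.066,.047],81.9);err(81.9)
E
```

```text
t57.08 pos [ 0.6294 -0.0672  0.0473] xang 81.96 tilt 0.44 F [ 1.9 -0.  -1.6] w 0.464 q [-0.29  0.51  1.58  0.    1.04 -0.15]
  shift now [ 0.11 -0.07  0.03] turn z 0.06 shift after turn [ 0.11 -0.07  0.03]
  rotvec to target deg [0.44 0.03 0.06]
```

Clicked in; a small extra press to be sure it's seated.

Request:
{"fn": "apply_moves", "kwargs": {
  "commands": [
    {"linear": [0,0,0.2],"rotation": [0,0,0]},
    {"linear": [0,0,0.2],"rotation": [0,0,0]}
  ]
}}

```text
time_s: 57.25
tool_pos: [0.6292, -0.067, 0.0467]
ee_rot: [0.755, 0.656, 0.002, 0.003]
ft_force: [-10.1, 1.4, 22.1]
gripper_width: 0.456
```

Request:
{"fn": "apply_moves", "kwargs": {
  "commands": [
    {"linear": [0,0,0],"rotation": [0,0,0]},
    {"linear": [0,0,0],"rotation": [0,0,0]}
  ]
}}

```text
time_s: 57.42
tool_pos: [0.6292, -0.067, 0.0469]
ee_rot: [0.755, 0.656, 0.002, 0.003]
ft_force: [1.8, -0.3, -2.0]
gripper_width: 0.461
```

Request:
{"fn": "apply_moves", "kwargs": {
  "commands": [
    {"linear": [0,0,0],"rotation": [0,0,0]},
    {"linear": [0,0,0],"rotation": [0,0,0]},
    {"linear": [0,0,0],"rotation": [0,0,0]},
    {"linear": [0,0,0],"rotation": [0,0,0]},
    {"linear": [0,0,0],"rotation": [0,0,0]},
    {"linear": [0,0,0],"rotation": [0,0,0]}
  ],
  "claw": 0
}}

```text
time_s: 57.92
tool_pos: [0.6283, -0.0668, 0.0453]
ee_rot: [0.755, 0.656, 0.001, 0.002]
ft_force: [0.5, 0.8, -0.1]
gripper_width: 1.0
```

Request:
{"fn": "apply_moves", "kwargs": {
  "commands": [
    {"linear": [0,0,-0.8],"rotation": [0,0,0]},
    {"linear": [0,0,-1.2],"rotation": [0,0,0]},
    {"linear": [0,0,-1.5],"rotation": [0,0,0]},
    {"linear": [0,0,-2],"rotation": [0,0,0]},
    {"linear": [0,0,-2],"rotation": [0,0,0]},
    {"linear": [0,0,-1.5],"rotation": [0,0,0]},
    {"linear": [0,0,-0.5],"rotation": [0,0,0]},
    {"linear": [0,0,0],"rotation": [0,0,0]}
  ]
}}

```text
time_s: 58.58
tool_pos: [0.6282, -0.0667, 0.1505]
ee_rot: [0.755, 0.656, 0.002, 0.003]
ft_force: [0.2, 0.5, 0.4]
gripper_width: 0.999
```

```bash
python3 - <<'E'
from h import *
go([.645,.047,.12],81.9);err(81.9)
d=get_image("side");save(d,"s18",(100,130,330,300),3.4);save(d,"s18b",(210,130,330,230),6)
print((proj(d,[(.6062,-.223,.096),(.6178,-.144,.096),(.629,-.065,.096),(.645,.047,.062)])-[210,130])*6)
E
```

```text
t58.58 pos [ 0.6282 -0.0667  0.1505] xang 82.00 tilt 0.35 F [0.2 0.5 0.4] w 0.999 q [-0.29  0.38  1.53  0.    1.23 -0.15]
  shift now [11.5   0.06  3.04] turn z 0.10 shift after turn [11.49  0.06  3.05]
  rotvec to target deg [0.35 0.05 0.1 ]
[[406.88966895 240.6255307 ]
 [320.18289508 291.04320122]
 [227.86216832 345.27633308]
 [ 87.30286466 476.83474533]]
```

View pics/s18.png

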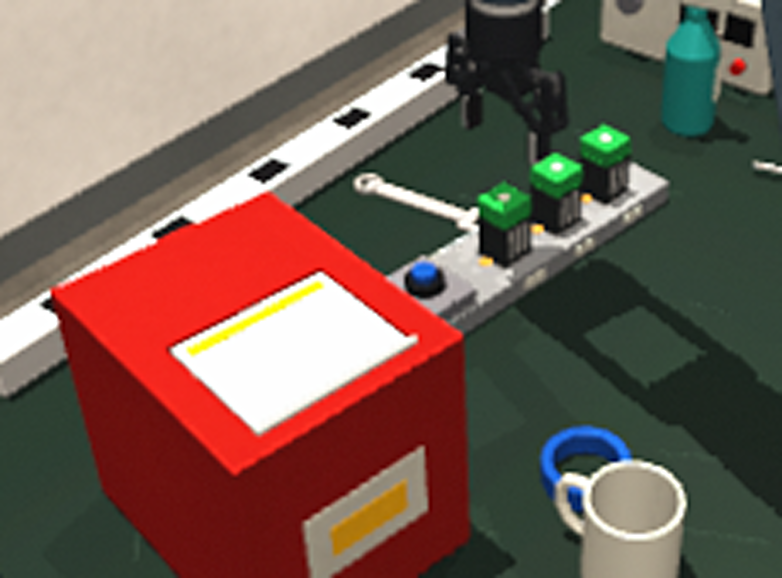

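View pics/s18b.png

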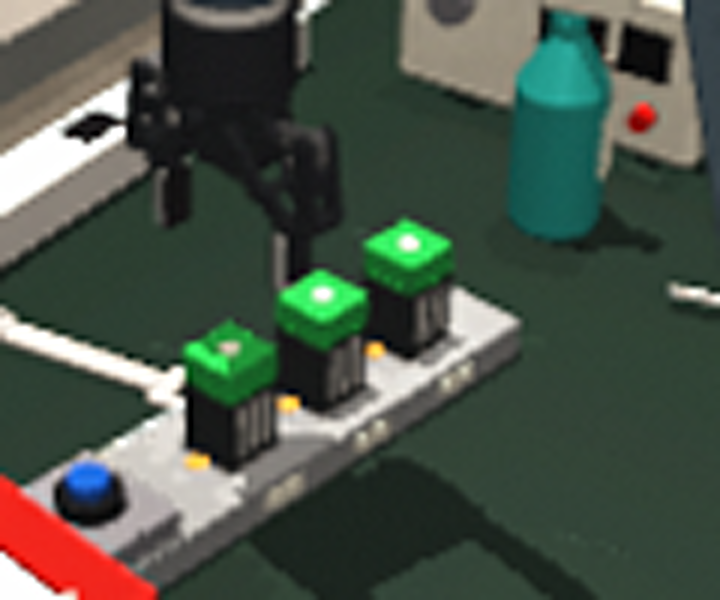

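Request:
{"fn": "apply_moves", "kwargs": {
  "commands": [
    {"linear": [0.8,0,0],"rotation": [0.2,0,0]},
    {"linear": [1.6,0,0.2],"rotation": [0.1,0,0]},
    {"linear": [2,0,0.4],"rotation": [0,0,0]},
    {"linear": [2,0,0.5],"rotation": [0,0,0]},
    {"linear": [1.6,0,0.5],"rotation": [0,0,0]},
    {"linear": [1.2,0,0.4],"rotation": [0,0,0]},
    {"linear": [0.8,0,0.2],"rotation": [0,0,0]},
    {"linear": [0.4,0,0],"rotation": [0,0,0]},
    {"linear": [0,0,0],"rotation": [0,0,0]}
  ],
  "claw": 1
}}

```text
time_s: 59.38
tool_pos: [0.6384, 0.0437, 0.1183]
ee_rot: [0.755, 0.655, -0.005, -0.005]
ft_force: [0.1, -0.5, 0.1]
gripper_width: -0.001
```

```bash
python3 - <<'E'
from h import *
go([.645,.047,.08],81.9);err(81.9)
E
```

```text
t59.38 pos [0.6384 0.0437 0.1183] xang 81.87 tilt 0.78 F [ 0.1 -0.5  0.1] w -0.001 q [-0.12  0.44  1.51 -0.    1.2   0.03]
  shift now [0.42 0.66 3.82] turn z -0.03 shift after turn [0.41 0.6  3.83]
  rotvec to target deg [-0.78  0.04 -0.03]
```

Request:
{"fn": "apply_moves", "kwargs": {
  "commands": [
    {"linear": [0.1,0.2,0.4],"rotation": [-0.4,0,0]},
    {"linear": [0.1,0.2,0.8],"rotation": [-0.4,0,0]},
    {"linear": [0.1,0.1,0.9],"rotation": [0,0,0]},
    {"linear": [0,0,0.6],"rotation": [0,0,0]},
    {"linear": [0,0,0.3],"rotation": [0,0,0]},
    {"linear": [0,0,0],"rotation": [0,0,0]}
  ]
}}

```text
time_s: 59.88
tool_pos: [0.6443, 0.0432, 0.0849]
ee_rot: [0.756, 0.654, 0.0, 0.001]
ft_force: [-0.8, -0.2, 0.5]
gripper_width: 0.002
```

```bash
python3 - <<'E'
from h import *
go([.645,.047,.066],81.9);err(81.9)
d=get_image("side");save(d,"s19",(190,150,270,230),7)
E
```

```text
t59.88 pos [0.6443 0.0432 0.0849] xang 81.70 tilt 0.14 F [-0.8 -0.2  0.5] w 0.002 q [-0.12  0.49  1.52 -0.    1.13  0.03]
  shift now [0.39 0.01 1.89] turn z -0.20 shift after turn [0.39 0.02 1.89]
  rotvec to target deg [ 0.11  0.09 -0.2 ]
```

View pics/s19.png

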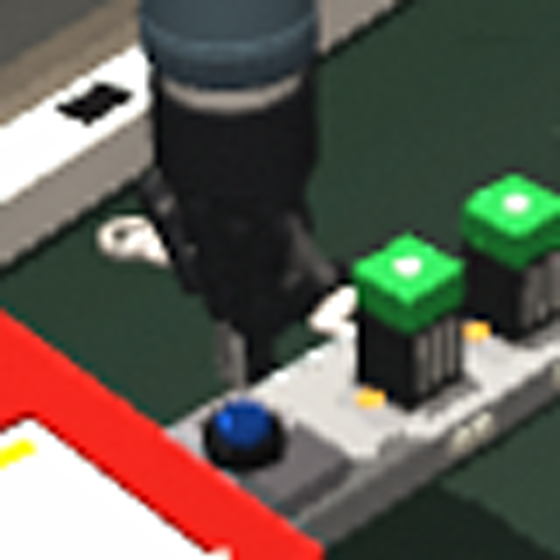

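Request:
{"fn": "apply_moves", "kwargs": {
  "commands": [
    {"linear": [0.2,0,0.3],"rotation": [0,0,0]},
    {"linear": [0.1,0,0.5],"rotation": [0,0,0]},
    {"linear": [0,0,0.5],"rotation": [0,0,0]},
    {"linear": [0,0,0.3],"rotation": [0,0,0]},
    {"linear": [0,0,0],"rotation": [0,0,0]}
  ]
}}

```text
time_s: 60.35
tool_pos: [0.6456, 0.0458, 0.0685]
ee_rot: [0.757, 0.654, 0.001, 0.002]
ft_force: [-0.3, 0.3, 0.8]
gripper_width: -0.005
```

```bash
python3 - <<'E'
from h import *
go([.645,.047,.055],81.9)
E
```

```text
t60.35 pos [0.6456 0.0458 0.0685] xang 81.66 tilt 0.23 F [-0.3  0.3  0.8] w -0.005 q [-0.11  0.51  1.53 -0.    1.1   0.04]
  shift now [ 0.11 -0.08  1.35] turn z -0.24 shift after turn [ 0.11 -0.07  1.35]
```

Request:
{"fn": "apply_moves", "kwargs": {
  "commands": [
    {"linear": [0,0,0.4],"rotation": [0,0,0]},
    {"linear": [0,0,0.5],"rotation": [0,0,0]},
    {"linear": [0,0,0.4],"rotation": [0,0,0]}
  ]
}}

```text
time_s: 60.6
tool_pos: [0.6467, 0.0458, 0.0593]
ee_rot: [0.756, 0.654, 0.001, 0.003]
ft_force: [-20.4, 0.1, 46.1]
gripper_width: -0.003
```

Request:
{"fn": "apply_moves", "kwargs": {
  "commands": [
    {"linear": [0,0,0.3],"rotation": [0,0,0]},
    {"linear": [0,0,0.3],"rotation": [0,0,0]}
  ]
}}

```text
time_s: 60.77
tool_pos: [0.6465, 0.0459, 0.0598]
ee_rot: [0.756, 0.655, -0.0, 0.002]
ft_force: [-10.0, -0.4, 19.8]
gripper_width: 0.003
```

Request:
{"fn": "apply_moves", "kwargs": {
  "commands": [
    {"linear": [0,0,0],"rotation": [0,0,0]}
  ]
}}

```text
time_s: 60.85
tool_pos: [0.6465, 0.0459, 0.0613]
ee_rot: [0.756, 0.655, -0.0, 0.002]
ft_force: [-1.9, 0.6, 4.5]
gripper_width: 0.001
```

```bash
python3 - <<'E'
from h import *
go([.645,.047,.055],81.9)
d=get_image("side");save(d,"s20",(190,150,270,230),7)
E
```

```text
t60.85 pos [0.6465 0.0459 0.0613] xang 81.78 tilt 0.28 F [-1.9  0.6  4.5] w 0.001 q [-0.11  0.52  1.53 -0.    1.09  0.04]
  shift now [ 0.09 -0.16  0.63] turn z -0.12 shift after turn [ 0.09 -0.16  0.63]
```

View pics/s20.png

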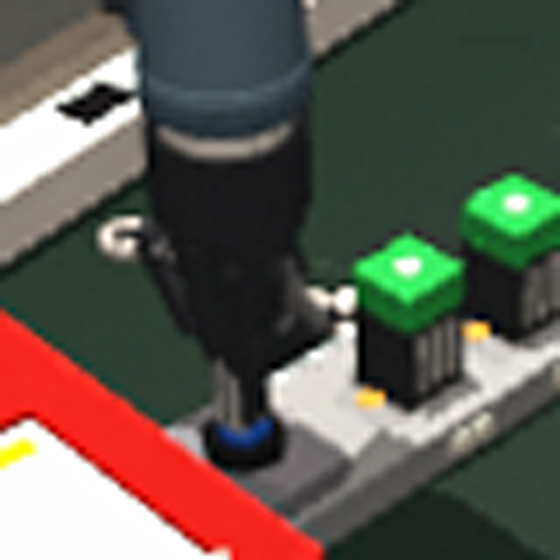

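Request:
{"fn": "apply_moves", "kwargs": {
  "commands": [
    {"linear": [0,0,-0.1],"rotation": [0,0,0]},
    {"linear": [0,0,0],"rotation": [0,0,0]}
  ]
}}

```text
time_s: 61.07
tool_pos: [0.6472, 0.0459, 0.0635]
ee_rot: [0.756, 0.655, 0.0, 0.003]
ft_force: [-0.5, 0.6, 2.3]
gripper_width: 0.003
```

Request:
{"fn": "apply_moves", "kwargs": {
  "commands": [
    {"linear": [0,0,-0.1],"rotation": [0,0,0]},
    {"linear": [0,0,0],"rotation": [0,0,0]}
  ]
}}

```text
time_s: 61.23
tool_pos: [0.6473, 0.0458, 0.0645]
ee_rot: [0.756, 0.655, 0.001, 0.003]
ft_force: [0.3, 0.2, 2.8]
gripper_width: 0.0
```

Request:
{"fn": "apply_moves", "kwargs": {
  "commands": [
    {"linear": [0,0,-0.1],"rotation": [0,0,0]},
    {"linear": [0,0,0],"rotation": [0,0,0]}
  ]
}}

```text
time_s: 61.4
tool_pos: [0.6473, 0.0459, 0.0651]
ee_rot: [0.756, 0.655, 0.001, 0.003]
ft_force: [-0.6, 1.3, 1.8]
gripper_width: 0.002
```

Request:
{"fn": "apply_moves", "kwargs": {
  "commands": [
    {"linear": [0,0,-0.8],"rotation": [0,0,0]},
    {"linear": [0,0,-1.5],"rotation": [0,0,0]},
    {"linear": [0,0,-2],"rotation": [0,0,0]},
    {"linear": [0,0,-2.5],"rotation": [0,0,0]},
    {"linear": [0,0,-2.5],"rotation": [0,0,0]},
    {"linear": [0,0,-2],"rotation": [0,0,0]},
    {"linear": [0,0,-1],"rotation": [0,0,0]},
    {"linear": [0,0,0],"rotation": [0,0,0]}
  ]
}}

```text
time_s: 62.07
tool_pos: [0.6445, 0.0465, 0.1907]
ee_rot: [0.756, 0.655, -0.002, 0.0]
ft_force: [0.4, -0.3, 1.1]
gripper_width: 0.004
```

```bash
python3 - <<'E'
from h import *
go([.645,.047,.2],81.9)
d=get_image("side");save(d,"s21",(100,130,330,300),3.4)
E
```

```text
t62.07 pos [0.6445 0.0465 0.1907] xang 81.76 tilt 0.22 F [ 0.4 -0.3  1.1] w 0.004 q [-0.11  0.37  1.45 -0.    1.32  0.03]
  shift now [ 0.06  0.04 -0.93] turn z -0.14 shift after turn [ 0.06  0.05 -0.93]
```

View pics/s21.png

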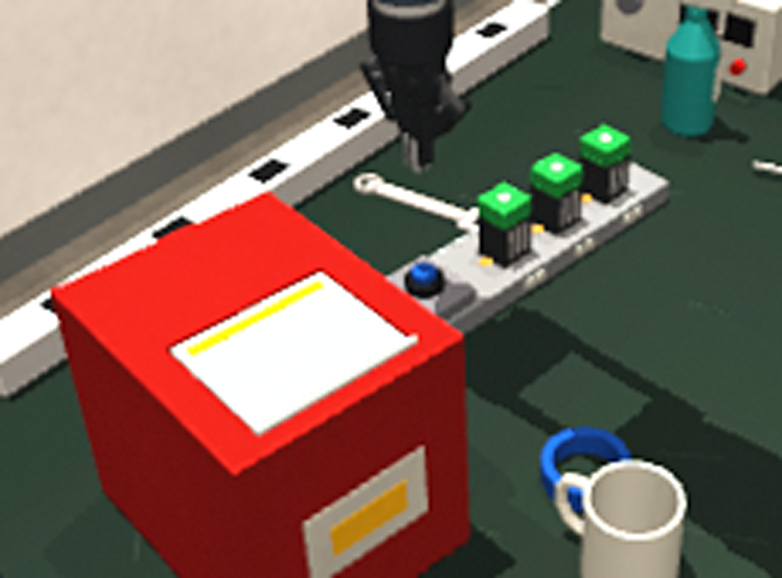

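The picture shows the button out again at about (425,278), the flap level and shut, and the three green modules standing home. The gripper is clear of everything.

```bash
python3 -c "
from bench import *
print(job_done())"
```

```text
the job is handed in; nothing more can be done
None
```

I posted all three red modules through the flap into the quarantine box and pressed all three green modules into the bays. I then pushed the start button down, let it out and handed the job in at about 62 s. `job_done()` gives no verdict, so the result itself is unconfirmed.

**Checks that agreed:**
- **Green modules:** the cap dots in the side view lie within about half a pixel (about 2 mm) of where a home module's would. The tool stopped at the home height under 22–49 N of pressing force.
- **Flap and red modules:** the flap looked level and shut after each posting and in the last picture. I could not see the modules inside the box.
- **Start button:** it reached a hard stop about 6 mm below where contact began, and its spring pushed back all the way out. The last picture shows it out.

**Off nominal:**
- **Knocked module:** one green module had been moved about 3 cm by the time I reached it, so I measured it again before gripping it.
- **Peak force:** two presses went above 40 N: 49 N seating one green module and 46 N on the button. Both went through the fingers, not the arm or gripper body.
- **Button height:** it seemed to sit about 3 mm higher than the stated 62 mm.

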